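Check the portion scale with the check weights

TASK

Do the start-of-shift check of the portion scale: turn its knob so that the white pointer is on the green mark, then weigh the check weights that are there one at a time, from the lightest (smallest) to the heaviest, each set down gently, upright and centred in the blue ring on the pan, let go of and left about a second to settle. Stand each weight upright in the middle of the felt disc of its own colour on the wooden board, and when all are back turn the knob on to the red mark. Never drive the pan down to its stop, and leave the tumbler, jar and spoon where they are.

Things in the scene. Friction and masses are not known exactly. Their poses are not given: they have to be found in the camera images.
- scale: white portion scale fixed on the counter, 190 (x) x 300 (y) x 56 mm high; origin under its centre. The sprung pan is at its +y side, the mode knob on its deck at its -y side, the dial strip on its +x face.
- pan_top (a point): centre of the upper face of the round steel pan (160 mm across, 6 mm thick), 96 mm above the counter when empty; it sinks with the load. A blue ring 94 mm across and a blue centre dot are printed on it.
- pan (a joint): how far the sprung pan is pressed down, m: 0 empty, about 0.003 to 0.013 under the weights (about 600 N/m), 0.030 at its bottom stop.
- knob (a joint): mode knob angle, rad, growing clockwise seen from above, 0 to 2.8. At 0 its white pointer points along the scale's -x; at 1.57 along the scale's +y. The green mark (weigh) is at 1.2, the red mark (locked) at 0.3.
- knob_grip (a point): on the vertical knob axis, at gripping height, 93 mm above the counter. The black knob's grip is an upright bar 57 mm long, 14 mm thick, 32 mm tall (its top 7 mm above this point), lying along the pointer, with the white pointer line on one half of its top; turns with the knob.
- weight_board: flat wooden storage board fixed on the counter, 240 x 240 x 12 mm, no rim; four coloured felt discs lie on it in a square; origin under its centre.
- mat: black rubber mat fixed on the counter, 240 x 240 x 3 mm, on which the check weights stand at first; origin under its centre.
- fork_tumbler: steel tumbler full of small forks, 76 mm across, about 125 mm tall, bystander; origin under its centre.
- sauce_jar: white jar with blue cap, 70 mm across, 85 mm tall, bystander; origin under its centre.
- serving_spoon: steel serving spoon, 200 mm long, lying on the counter on the robot's side of the scale, bystander.
- weight_a: 250 g steel check weight: flat steel disc 60 mm across and 12 mm thick, standing up from its middle a neck 14 mm across and 14 mm high, then a green knob head 26 mm across and 16 mm high (total 42 mm); origin at the centre of its underside, z up. May be absent.
- pad_a: green felt disc 88 mm across, 1 mm thick, on top of the wooden board, 100 mm from its neighbours: home of the 250 g weight with the green head (which colour lies at which corner varies); origin at the disc's centre, level with the board's top, 12 mm above the counter; no collision, so a weight stands at this level.
- weight_b: 400 g steel check weight: flat steel disc 66 mm across and 16 mm thick, standing up from its middle a neck 14 mm across and 14 mm high, then a blue knob head 26 mm across and 16 mm high (total 46 mm); origin at the centre of its underside, z up. May be absent.
- pad_b: blue felt disc 88 mm across, 1 mm thick, on top of the wooden board, 100 mm from its neighbours: home of the 400 g weight with the blue head (which colour lies at which corner varies); origin at the disc's centre, level with the board's top, 12 mm above the counter; no collision, so a weight stands at this level.
- weight_c: 600 g steel check weight: flat steel disc 72 mm across and 19 mm thick, standing up from its middle a neck 14 mm across and 14 mm high, then a yellow knob head 26 mm across and 16 mm high (total 49 mm); origin at the centre of its underside, z up. May be absent.
- pad_c: yellow felt disc 88 mm across, 1 mm thick, on top of the wooden board, 100 mm from its neighbours: home of the 600 g weight with the yellow head (which colour lies at which corner varies); origin at the disc's centre, level with the board's top, 12 mm above the counter; no collision, so a weight stands at this level.
- weight_d: 850 g steel check weight: flat steel disc 78 mm across and 23 mm thick, standing up from its middle a neck 14 mm across and 14 mm high, then a red knob head 26 mm across and 16 mm high (total 53 mm); origin at the centre of its underside, z up. May be absent.
- pad_d: red felt disc 88 mm across, 1 mm thick, on top of the wooden board, 100 mm from its neighbours: home of the 850 g weight with the red head (which colour lies at which corner varies); origin at the disc's centre, level with the board's top, 12 mm above the counter; no collision, so a weight stands at this level.
Mind the look-alikes: they are no part of the job. What is shaped like the weight_a but turquoise is not meant. Leave any turquoise look-alike of the weight_b alone.

How it is judged:
By the outcome, as a careful person would: the job done as asked, in the order asked, and still so for the second after the job is handed in, with the robot touching nothing.
Of weight_a, weight_b, weight_c, weight_d only 2 to 3 are there at a start; the rules pass over those that are not, and their reading is None.
At some moment in a run one of weight_a, weight_b, weight_c, weight_d may be knocked a few centimetres aside while the robot is not near it.
It also fails if it takes over 210 s, if anything falls off the work surface, if the arm or the gripper's body presses on something with over 40 N, if the wrist force passes 120 N, or if a joint passes its speed limit or range.

ROBOT

A 7-joint arm with a two-finger parallel gripper is mounted at the origin on the work surface. World frame = base frame: x ahead of the robot, y to its left, z up, the work surface at z = 0. Lengths are in mm, angles in rad, forces in N, time in s.
With the tool pointing down it reaches from about 400 to 875 mm from the base axis. Payload 4.4 kg.
Tool frame: the origin (TCP) lies at the very end of the fingers, on their centre line; the grasp point (between the pads) lies 19 mm behind it; x points along the fingers, y is the direction in which the jaws open and shut, and the axes are right-handed (so a half turn about x gives the same grasp; the last joint's range is limited). The gripper opens to 85 mm and grips with 20 to 120 N. Pads are 22 mm wide; open, the fingers measure 114 mm over their backs; the gripper's body (76 mm by 85 mm) begins 54 mm behind the grasp point. The pads swing forward as they close: fully open they stand 13 mm farther back than shut.
Start: joints at [1.085, 0.628, 0.038, 1.517, -0.027, 0.996, -0.02], TCP at [264.954, -593.563, 231.313] pointing down, gripper open.
Joint ranges: [-3.06, 3.06], [-0.37, 2.12], [-1.25, 1.32], [0.18, 2.47], [-1.1, 4.24], [0.23, 1.98], [-2.94, 2.94]. Speed limits (rad/s): [2.57, 2.57, 3.14, 3.14, 3.14, 3.14, 3.14].

INTERFACE

Orientations are given as [roll, pitch, yaw] about the fixed x, y, z axes, in that order (R = Rz(yaw) Ry(pitch) Rx(roll)).
In Python, from cell import readout, cams, order gives the robot as it stands. The module is installed in compiled form; this text tells all that it offers.
- The arm moves only by the shell command python3 -m creep 'ROWS'. ROWS is JSON, a list of rows, each a list of 3 entries, a list of its own where there are three numbers: the shift along the tool's x, y, z in units of 10 cm (1.0 is 10 cm), then the turn about the tool's x in units of pi/4 rad (1.0 is pi/4 rad), then the closure, from 0 (fully open) to 1 (shut). In form: [[[x, y, z], spin, gripper], ...]. A call has 1 to 20 rows; each row is the pose to reach, as a shift and turn from the pose commanded when the call began, along the tool's axes at that moment; what a row does not reach only later rows make up. A row lasts 1/10 s, in which the tool goes at most 50 mm and 8.59 degrees, less where a joint would pass 70% of its speed; a pose out of reach is approached as far as the arm can. A call with a number of a shift or a turn outside -1 to 1 is refused whole. A call with a gripper value outside its range is refused whole. The fingers move at their own pace and stop on an object; the grip force is fixed at half the most. Time passes only in rows, so rows that repeat a pose let the fingers close. It gives the time, the measured TCP pose, the force and the opening at its end, in the units of the state.
- readout.read_state(): the state, without advancing time (a new reading comes with each control period).
- cams.get_image(name): name is "scene" or "side" or "wrist"; returns the picture (420x560x3 uint8, blue, green, red); there is no depth.
- cams.get_calibration(name): a dict with "fx", "fy", "cx", "cy" (pixels), "R" (3x3) and "t" (3): a world point X has camera coordinates R X + t. Camera axes: x right, y down, z forward; pixel columns grow to the right and rows downward; lengths in mm; the calibration is good to about 2 mm. A picture is of the moment at which its call begins: read the wrist's pose just before it. get_calibration takes no time and is no camera call; for the wrist camera it gives the pose at the moment of the call.
- order.finish_job(): hands the job in, once; it reports no verdict.
The state is a dict: "clock": time; "qpos": joint angles; "qd": joint speeds; "tau": joint torques, N m; "eef_pos": TCP position; "tool_rot": TCP orientation; "force": force on the tool from outside, world axes, zero at the start; "torque": the same for the moment, N m; "width": finger opening in mm.
Only numpy, scipy, OpenCV 4.12 (cv2) and the standard library are available. Lean on these libraries where they do the work, as an engineer would, in place of code of your own. Each camera call takes 0.05 s, during which the arm holds its last target.

## Working session

There is one attempt and no reset: what is moved stays moved. The work goes in short steps, Python scripts to look and compute and a shell command to move; the robot and the scene stay as the last step left them, time stands still between calls to the robot, and variables do not carry over. Pictures are saved under pics/ and viewed, and the job is handed in when it is done.

```bash
mkdir -p pics
cat > h.py <<'E'
import numpy as np, cv2
from cell import readout, cams, order
def snap(n,f):
    c=cams.get_calibration(n); im=cams.get_image(n); cv2.imwrite('pics/'+f,im); return im,c
def ray(c,u,v,z):
    R=np.array(c['R']);t=np.array(c['t']).ravel()
    d=R.T@np.array([(u-c['cx'])/c['fx'],(v-c['cy'])/c['fy'],1]);o=-R.T@t
    return o+d*(z-o[2])/d[2]
def proj(c,X):
    p=np.array(c['R'])@np.array(X)+np.array(c['t']).ravel()
    return c['fx']*p[0]/p[2]+c['cx'],c['fy']*p[1]/p[2]+c['cy']
E
python3 - <<'E'
from h import *
s=readout.read_state();print(s)
for n in('scene','side','wrist'):
    im,c=snap(n,n+'0.png');print(n,-np.array(c['R']).T@np.array(c['t']).ravel(),c['fx'],c['R'])
E
```

```text
{'clock': 0.0, 'qpos': array([ 1.0852471 ,  0.62937278,  0.03846154,  1.51836871, -0.02704111,
        0.99628913, -0.02001335]), 'qd': array([ 0.00092928,  0.00069194,  0.0011868 , -0.00014593, -0.0013629 ,
        0.00148969,  0.0015163 ]), 'tau': array([ 2.16016696e-05, -5.63414705e+01,  1.22626573e+00, -1.93449229e+01,
        1.09604813e-02,  1.04295148e-02, -6.60170755e-06]), 'eef_pos': array([ 264.66741036, -592.99122653,  230.37193537]), 'tool_rot': array([-1.56881061,  1.56887665,  1.99247968]), 'force': array([ 0.18669503, -1.71381527,  0.23415792]), 'torque': array([ 0.02715367, -0.07925545, -0.03270748]), 'width': 85.21604077923115}
scene [1236.32459706  -15.96697773  944.10367648] 408.02618394544254 [[-0.06554207  0.99769298 -0.01769037]
 [ 0.77491932  0.03972218 -0.63081075]
 [-0.62865276 -0.05505325 -0.77573504]]
side [-243.00392344  711.81888199 1018.70883604] 462.10968625072115 [[-0.71082315 -0.70300892 -0.022559  ]
 [-0.44693333  0.4762019  -0.75728617]
 [ 0.54312157 -0.52821418 -0.65269345]]
wrist [ 336.23132887 -562.22241858  372.0195792 ] 312.2670253539785 [[ 4.06690646e-01 -9.13565665e-01 -7.02987559e-04]
 [-8.69883755e-01 -3.87479706e-01  3.05224067e-01]
 [-2.79114621e-01 -1.23520255e-01 -9.52280303e-01]]
```

View pics/scene0.png

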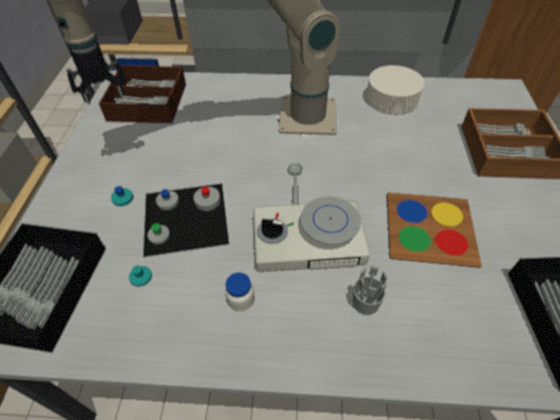

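View pics/side0.png

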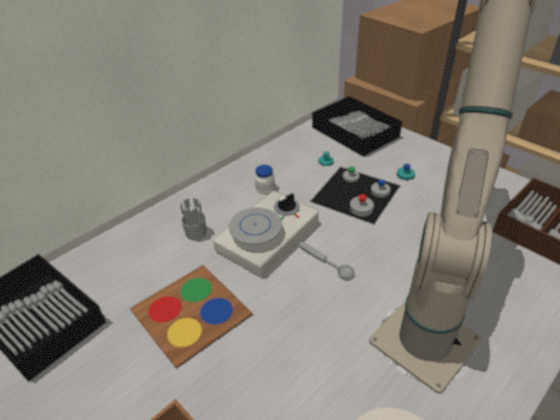

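View pics/wrist0.png

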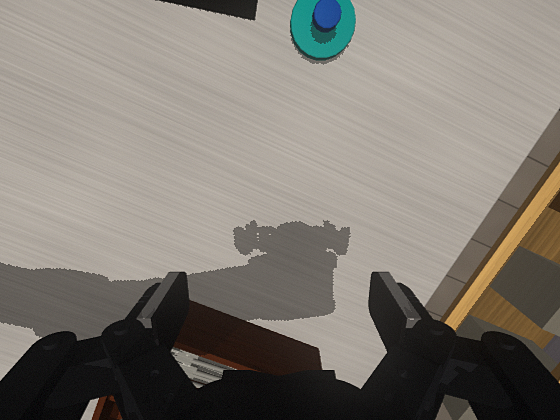

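The scene view shows green (157,230), blue (165,196) and red (205,192) weights on the mat. The scale is at about (310,235), with the knob at (273,226) and the pan at (330,219). The felt discs are at blue (412,211), yellow (447,214), green (415,239) and red (452,243). The two turquoise decoys stand off the mat.

```bash
cat >> h.py <<'E'
def blobs(im,lo,hi,amin=15,extra=None):
    hsv=cv2.cvtColor(im,cv2.COLOR_BGR2HSV)
    m=cv2.inRange(hsv,np.array(lo),np.array(hi))
    n,l,st,ce=cv2.connectedComponentsWithStats(m)
    return [(int(st[i,4]),ce[i].round(1),st[i,:4]) for i in range(1,n) if st[i,4]>=amin]
COL={'green':((45,120,50),(75,255,255)),'blue':((100,140,60),(125,255,255)),'red':((0,150,90),(6,255,255)),'red2':((172,150,90),(180,255,255)),'yellow':((20,140,100),(32,255,255)),'turq':((80,120,60),(96,255,255))}
E
python3 - <<'E'
from h import *
for n in('scene','side'):
    im=cv2.imread(f'pics/{n}0.png');c=cams.get_calibration(n)
    for k,(lo,hi) in COL.items():
        for a,ce,b in blobs(im,lo,hi):
            print(n,k,a,ce,b,'z12',ray(c,*ce,12)[:2].round(),'z37',ray(c,*ce,40)[:2].round(),'z96',ray(c,*ce,96)[:2].round())
    if n=='scene': cv2.imwrite('pics/crop_s.png',cv2.resize(im[180:280,240:380],None,fx=5,fy=5,interpolation=cv2.INTER_CUBIC))
    else: cv2.imwrite('pics/crop_d.png',cv2.resize(im[180:280,205:335],None,fx=5,fy=5,interpolation=cv2.INTER_CUBIC))
E
```

```text
scene green 73 [155.6 227.2] [151 222   9  11] z12 [ 551. -427.] z37 [ 571. -415.] z96 [ 613. -390.]
scene green 616 [414.2 238.4] [399 226  32  25] z12 [552. 307.] z37 [572. 297.] z96 [613. 278.]
scene blue 191 [136.6  61.8] [118  59  39   6] z12 [-319. -732.] z37 [-272. -711.] z96 [-179. -668.]
scene blue 50 [118.7 190.4] [115 187   8   8] z12 [ 415. -579.] z37 [ 440. -562.] z96 [ 489. -528.]
scene blue 48 [164.7 193.3] [161 190   8   8] z12 [ 420. -432.] z37 [ 444. -419.] z96 [ 493. -394.]
scene blue 479 [411.6 210.9] [398 201  29  21] z12 [452. 314.] z37 [476. 304.] z96 [523. 284.]
scene blue 429 [237.8 284.2] [226 273  24  23] z12 [ 722. -166.] z37 [ 738. -162.] z96 [ 769. -153.]
scene red 52 [204.8 190.2] [201 186   8   9] z12 [ 401. -310.] z37 [ 426. -301.] z96 [ 476. -283.]
scene red 636 [451.5 241.9] [435 229  33  26] z12 [558. 407.] z37 [579. 394.] z96 [619. 369.]
scene yellow 609 [446.6 214. ] [431 202  32  25] z12 [459. 413.] z37 [482. 400.] z96 [529. 374.]
scene turq 226 [122.1 197.3] [112 189  21  16] z12 [ 443. -559.] z37 [ 466. -543.] z96 [ 514. -510.]
scene turq 330 
[... 457 characters left out ...]
87.] z96 [ 733. -135.]
side blue 25 [380.8 182.2] [378 180   7   6] z12 [ 462. -450.] z37 [ 442. -418.] z96 [ 403. -353.]
side blue 584 [216.  310.8] [201 299  31  25] z12 [446. 316.] z37 [427. 327.] z96 [388. 349.]
side red 45 [362.2 197.1] [359 194   8   8] z12 [ 458. -337.] z37 [ 439. -308.] z96 [ 400. -250.]
side red 666 [164.2 308.8] [148 296  33  27] z12 [553. 409.] z37 [531. 417.] z96 [486. 434.]
side yellow 791 [184. 332.] [167 318  35  29] z12 [453. 415.] z37 [434. 424.] z96 [395. 440.]
side turq 107 [325.7 159.3] [320 152  13  13] z12 [ 701. -425.] z37 [ 674. -394.] z96 [ 622. -330.]
side turq 132 [405.2 173.4] [398 168  16  11] z12 [ 428. -554.] z37 [ 410. -518.] z96 [ 372. -448.]
```

View pics/crop_s.png

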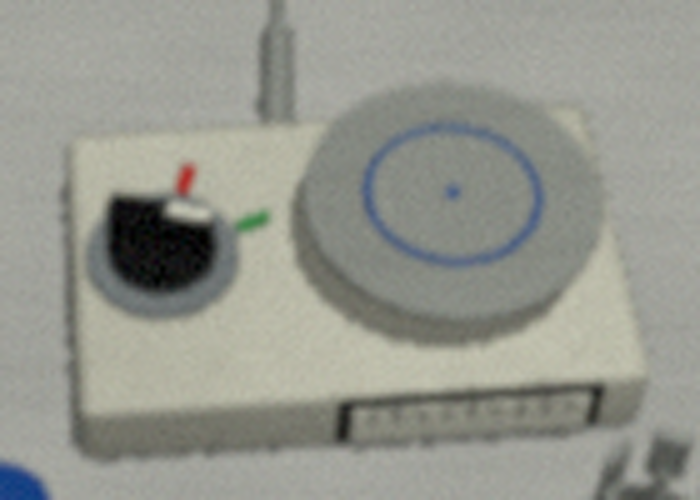

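View pics/crop_d.png

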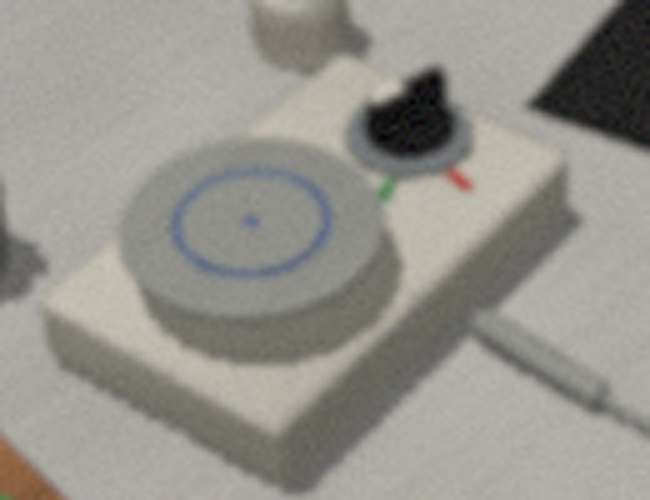

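```bash
cat >> h.py <<'E'
from scipy.spatial.transform import Rotation as Ro
def toolR(s): return Ro.from_euler('xyz',s['tool_rot']).as_matrix()
def go(x,y,z,yaw=None):
    """print tool shifts (units of 100mm) from measured pose to world TCP target; yaw = desired jaw(y)-axis direction mod pi"""
    s=readout.read_state();R=toolR(s);p=s['eef_pos']
    d=R.T@(np.array([x,y,z])-p)/100
    print('t',round(s['clock'],2),'pos',p.round(1),'jaw az',np.degrees(np.arctan2(R[1,1],R[0,1])).round(2),'F',s['force'].round(1),'w',round(s['width'],1),'| shift',d.round(3))
    if yaw is not None:
        a=np.arctan2(R[1,1],R[0,1]); e=(yaw-a+np.pi/2)%np.pi-np.pi/2
        print(' spin needed (units)',round(-e/(np.pi/4),3),'tilt x',R[:,0].round(4),'q7',s['qpos'][6])
def tri(c1,p1,c2,p2):
    P=[np.diag([1,1,1])@np.array([[c['fx'],0,c['cx']],[0,c['fy'],c['cy']],[0,0,1]])@np.c_[np.array(c['R']),np.array(c['t']).ravel()] for c in(c1,c2)]
    X=cv2.triangulatePoints(P[0],P[1],np.array(p1,float),np.array(p2,float)).ravel();return X[:3]/X[3]
E
python3 - <<'E'
from h import *
s=readout.read_state();print(toolR(s).round(3))
c1=cams.get_calibration('scene');c2=cams.get_calibration('side')
f=lambda x,y,o:((x+.5)/5-.5+o[0],(y+.5)/5-.5+o[1])
o1=(240,180);o2=(205,180)
for n,a,b in [('pan',(453,191),(251,221)),('greenmark',(253,221),(388,188)),('redmark',(186,180),(458,179)),('knobdisc',(162,255),(408,137)),('pointer',(188,212),(388,93))]:
    print(n,tri(c1,f(*a,o1),c2,f(*b,o2)).round(1))
for n,a,b in [('wa',(155.6,227.2),(351.1,169.4)),('wb',(164.7,193.3),(380.8,182.2)),('wd',(204.8,190.2),(362.2,197.1)),('padg',(414.2,238.4),(195.5,289.4)),('padb',(411.6,210.9),(216,310.8)),('padr',(451.5,241.9),(164.2,308.8)),('pady',(446.6,214),(184,332)),('jar',(237.8,284.2),(263.6,170.6))]:
    print(n,tri(c1,a,c2,b).round(1))
go(500,-130,300,0)
E
```

```text
[[-0.001  0.408 -0.913]
 [ 0.001 -0.913 -0.408]
 [-1.    -0.001 -0.   ]]
pan [556.   67.   94.2]
greenmark [550.2 -40.   54.5]
redmark [524.  -77.7  54.3]
knobdisc [576.7 -86.7  53.5]
pointer [579.5 -72.2  96.9]
wa [ 569.4 -414.9   35.1]
wb [ 443.2 -419.8   38.4]
wd [ 432.9 -299.    48.2]
padg [548.8 307.8   8.2]
padb [448.6 314.6   8.2]
padr [555.6 408.1   8.7]
pady [455.6 414.4   8.4]
jar [ 756.4 -156.2   73.6]
t 0.15 pos [ 264.8 -593.1  230.6] jaw az -65.95 F [-0.2  0.  -0.2] w 85.6 | shift [-0.689 -3.271 -4.035]
 spin needed (units) -1.465 tilt x [-6.0e-04  1.3e-03 -1.0e+00] q7 -0.02002157022529625
```

```bash
for i in 1 2 3 4; do python3 -m creep '[[[0,-0.25,-0.35],0,0],[[-0.02,-0.5,-0.7],0,0],[[-0.05,-0.66,-0.98],0,0],[[-0.05,-0.66,-0.98],0,0]]'; done; python3 -m creep '[[[0,-0.25,-0.35],0,0],[[0,-0.5,-0.7],0,0],[[0,-0.66,-0.98],0,0],[[0,-0.66,-0.98],-0.2,0],[[0,-0.66,-0.98],-0.4,0],[[0,-0.66,-0.98],-0.6,0],[[0,-0.66,-0.98],-0.6,0],[[0,-0.66,-0.98],-0.6,0]]'; python3 -m creep '[[[0,0,0],-0.2,0],[[0,0,0],-0.4,0],[[0,0,0],-0.6,0],[[0,0,0],-0.6,0],[[0,0,0],-0.6,0]]'
python3 - <<'E'
from h import *
go(576,-86,250,np.radians(-10))
im,c=snap('wrist','w1.png')
print(proj(c,(576,-86,100)))
E
```

```text
clock: 0.55
eef_pos: [332.2, -488.3, 236.5]
tool_rot: [-2.665, 1.566, 0.905]
force: [0.3, -0.5, 0.0]
width: 85.6
clock: 0.95
eef_pos: [393.8, -388.9, 241.5]
tool_rot: [-2.73, 1.568, 0.839]
force: [0.4, -1.0, 1.1]
width: 85.5
clock: 1.35
eef_pos: [455.9, -289.3, 246.5]
tool_rot: [-2.921, 1.568, 0.647]
force: [0.2, 0.3, 0.0]
width: 85.4
clock: 1.75
eef_pos: [518.2, -189.4, 251.4]
tool_rot: [-2.979, 1.568, 0.589]
force: [0.0, 0.1, 0.2]
width: 85.5
clock: 2.55
eef_pos: [577.5, -94.8, 251.1]
tool_rot: [0.141, 1.57, -2.115]
force: [-0.8, 0.3, 0.5]
width: 85.4
clock: 3.05
eef_pos: [577.7, -93.3, 251.2]
tool_rot: [-0.678, 1.57, -2.462]
force: [0.6, -0.7, -0.5]
width: 85.4
t 3.05 pos [577.7 -93.3 251.2] jaw az -12.24 F [ 0.6 -0.7 -0.5] w 85.4 | shift [ 0.012 -0.033 -0.068]
 spin needed (units) -0.05 tilt x [-3.e-04 -2.e-04 -1.e+00] q7 -0.24460636627941404
(np.float64(274.66783024284615), np.float64(191.12064281000926))
```

View pics/w1.png

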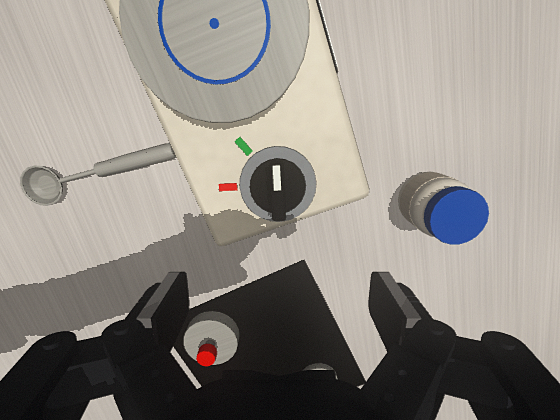

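Run:
```python
from h import *
im=cv2.imread('pics/w1.png');c=cams.get_calibration('wrist')
cv2.imwrite('pics/w1c.png',cv2.resize(im[120:240,200:340],None,fx=5,fy=5,interpolation=cv2.INTER_CUBIC))
hsv=cv2.cvtColor(im,cv2.COLOR_BGR2HSV)
m=cv2.inRange(hsv,(0,0,215),(180,40,255));n,l,st,ce=cv2.connectedComponentsWithStats(m)
for i in range(1,n):
    if st[i,4]>30: print('white',st[i],ce[i])
for k in('green','red','red2','blue'):
    for a,ce_,b in blobs(im,*COL[k],amin=10):
        print(k,a,ce_,b,ray(c,*ce_,56).round(1)[:2],ray(c,*ce_,96).round(1)[:2])
```

```text
white [  150     0   215   219 13959] [275.36707501 135.72942188]
white [319   0  19  67  73] [328.21917808  33.30136986]
white [273 166   8  24 162] [276.5 177.5]
green 134 [243.1 145.9] [235 137  17  19] [551.2 -41. ] [556.4 -38.3]
red 134 [227.6 186.6] [219 183  18   8] [523.7 -80.1] [532.1 -72.7]
red 346 [206.3 354.9] [196 344  21  23] [ 436.7 -294. ] [ 455.5 -261.2]
blue 843 [215.2  49.6] [158   0 112  84] [547.4  53.5] [553.  45.]
blue 76 [213.9  22.9] [210  18   9  11] [552.3  75.6] [557.4  64.5]
blue 2490 [458.7 216.2] [430 187  59  57] [ 771.  -168.9] [ 750. -151.]
```

View pics/w1c.png

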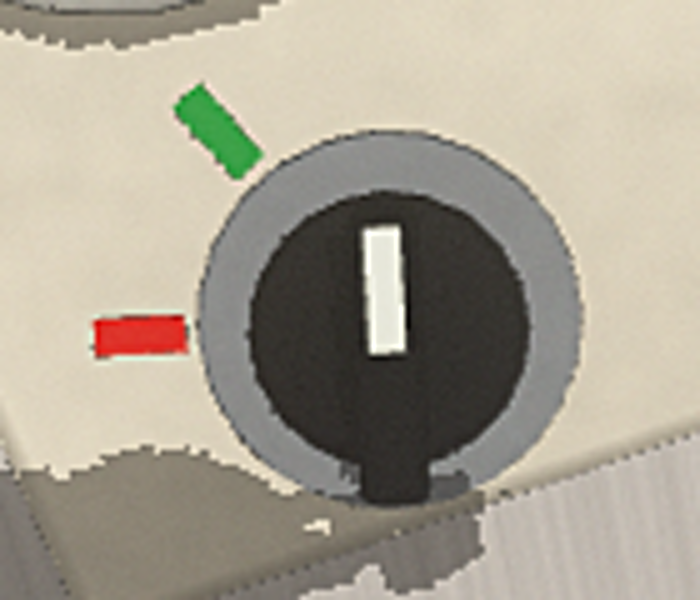

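Run:
```python
from h import *
c=cams.get_calibration('wrist')
f=lambda x,y:((x+.5)/5-.5+200,(y+.5)/5-.5+120)
a=ray(c,*f(381,227),100);b=ray(c,*f(387.5,354),100)
print(a,b,np.linalg.norm(a-b),'az',np.degrees(np.arctan2(*(a-b)[[1,0]])))
for z in(56,60,64):print(z,'grey',ray(c,*f(391,318),z),'blk',ray(c,*f(388,328),z+8))
g0,g1=ray(c,*f(189,97),56),ray(c,*f(247,166),56);r0,r1=ray(c,*f(94,337),56),ray(c,*f(187,333),56)
print(g0,g1,r0,r1)
d1=g0-g1;d2=r0-r1
print('az g',np.degrees(np.arctan2(d1[1],d1[0])),'r',np.degrees(np.arctan2(d2[1],d2[0])))
G=(g0+g1)/2;P=ray(c,213.9,22.9,96)
for k in [ray(c,*f(391,318),60)]:
    for n,m in(('g',(g0+g1)/2),('r',(r0+r1)/2),('pan',P),('ptr',(a+b)/2)): d=m-k;print(n,np.degrees(np.arctan2(d[1],d[0])),np.hypot(d[0],d[1]))
```

```text
[582.50348363 -61.53469841 100.        ] [578.47728006 -85.62716837 100.        ] 24.426572081359968 az 80.51270834351628
56 grey [578.53464304 -88.0863356   56.        ] blk [577.82145279 -88.41230388  64.        ]
60 grey [578.72562471 -87.25036112  60.        ] blk [578.0257588  -87.55202148  68.        ]
64 grey [578.91660638 -86.41438665  64.        ] blk [578.2300648  -86.69173908  72.        ]
[547.11300779 -32.86123235  56.        ] [555.58018102 -49.36756267  56.        ] [513.67695263 -78.3399802   56.        ] [533.92962457 -81.82415822  56.        ]
az g 117.15624565858077 r 170.23864461710545
g 120.68668422718814 53.64828458518125
r 172.56396696671646 55.38815227876252
pan 98.01017030122888 153.26654357638145
ptr 82.64366268307259 13.782874240145937
```

Run:
```python
from h import *
go(578.3,-87.3,78,np.radians(-9.5))
```

```text
t 3.1 pos [577.8 -93.2 251.2] jaw az -12.22 F [-0.5 -0.1 -0.8] w 85.1 | shift [ 1.732 -0.007 -0.059]
 spin needed (units) -0.06 tilt x [-1.e-04 -3.e-04 -1.e+00] q7 -0.24454702665449332
```

```bash
python3 -m creep '[[[0.4,-0.01,-0.06],-0.06,0],[[0.8,-0.01,-0.06],-0.06,0],[[1.0,-0.01,-0.06],-0.06,0],[[1.0,-0.01,-0.06],-0.06,0],[[1.0,-0.01,-0.06],-0.06,0],[[1.0,-0.01,-0.06],-0.06,0]]'
python3 - <<'E'
from h import *
go(578.3,-87.3,78,np.radians(-9.5))
im,c=snap('wrist','w2.png')
E
```

```text
clock: 3.7
eef_pos: [579.5, -86.5, 152.9]
tool_rot: [1.587, 1.568, -0.147]
force: [-0.4, -0.1, 0.6]
width: 85.4
t 3.7 pos [579.5 -86.5 152.9] jaw az -9.31 F [-0.4 -0.1  0.6] w 85.4 | shift [ 0.749 -0.013  0.01 ]
 spin needed (units) 0.004 tilt x [ 3.1e-03 -5.0e-04 -1.0e+00] q7 -0.25478055786181203
```

View pics/w2.png

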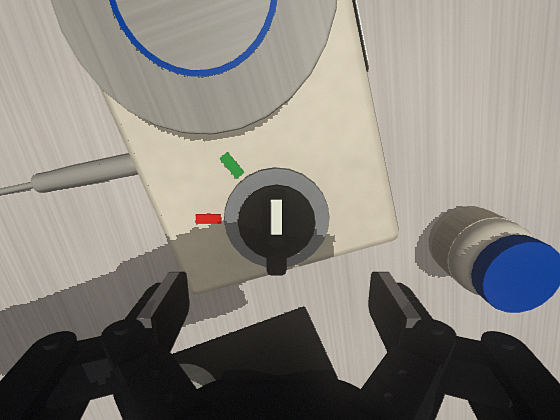

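The knob bar (276,225) is centred between the jaws and parallel to the pads, so I'll descend and grip it.

```bash
python3 -m creep '[[[0.3,-0.01,0.01],0,0],[[0.55,-0.01,0.01],0,0],[[0.75,-0.01,0.01],0,0],[[0.75,-0.01,0.01],0,0],[[0.75,-0.01,0.01],0,0.4],[[0.75,-0.01,0.01],0,1],[[0.75,-0.01,0.01],0,1],[[0.75,-0.01,0.01],0,1],[[0.75,-0.01,0.01],0,1],[[0.75,-0.01,0.01],0,1],[[0.75,-0.01,0.01],0,1],[[0.75,-0.01,0.01],0,1],[[0.75,-0.01,0.01],0,1]]'; python3 -c "
from h import *
go(578.3,-87.3,78,np.radians(29.2))"
```

```text
clock: 5.05
eef_pos: [577.9, -87.4, 77.2]
tool_rot: [1.578, 1.569, -0.155]
force: [-0.3, -0.5, 5.6]
width: 12.7
t 5.05 pos [577.9 -87.4  77.2] jaw az -9.26 F [-0.3 -0.5  5.6] w 12.7 | shift [-0.008  0.004 -0.002]
 spin needed (units) -0.855 tilt x [ 1.8e-03 -3.0e-04 -1.0e+00] q7 -0.2863943842671794
```

```bash
python3 -m creep '[[[0,0,0],-0.1,1],[[0,0,0],-0.2,1],[[0,0,0],-0.3,1],[[0,0,0],-0.4,1],[[0,0,0],-0.5,1],[[0,0,0],-0.6,1],[[0,0,0],-0.7,1],[[0,0,0],-0.8,1],[[0,0,0],-0.86,1],[[0,0,0],-0.86,1],[[0,0,0],-0.86,1],[[0,0,0],-0.86,1],[[0,0,0],-0.86,1]]'
python3 - <<'E'
from h import *
go(578.3,-87.3,78,np.radians(29.2))
im,c=snap('wrist','w3.png')
E
```

```text
clock: 6.35
eef_pos: [577.4, -87.5, 77.2]
tool_rot: [0.424, 1.57, -0.633]
force: [-0.3, -0.4, 6.6]
width: 13.1
t 6.35 pos [577.4 -87.5  77.2] jaw az 29.45 F [-0.3 -0.4  6.6] w 13.1 | shift [-0.008  0.009  0.002]
 spin needed (units) 0.006 tilt x [ 9.e-04 -7.e-04 -1.e+00] q7 0.20011290818834934
```

View pics/w3.png

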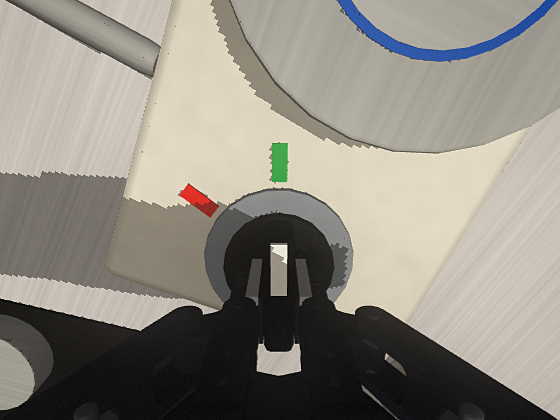

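The pointer (279,270) is collinear with the green mark (279,162). I'll release and lift.

```bash
python3 -m creep '[[[0,0,0],0,0.8],[[0,0,0],0,0.5],[[0,0,0],0,0.4],[[0,0,0],0,0.3],[[0,0,0],0,0.3],[[0,0,0],0,0.3],[[-0.3,0,0],0,0.3],[[-0.7,0,0],0,0],[[-1,0,0],0,0],[[-1,0,0],0,0],[[-1,0,0],0,0],[[-1,0,0],0,0]]'
python3 - <<'E'
from h import *
im,c=snap('wrist','w4.png')
go(569,-415,180)
E
```

```text
clock: 7.6
eef_pos: [576.0, -87.4, 175.2]
tool_rot: [-2.067, 1.569, -3.124]
force: [0.4, 0.0, 0.0]
width: 85.4
t 7.65 pos [576.  -87.4 175. ] jaw az 29.45 F [ 0.3 -1.2 -0.9] w 85.3 | shift [-0.051 -1.672  2.818]
```

View pics/w4.png

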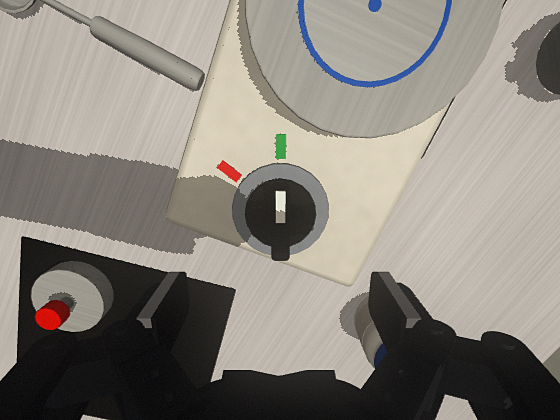

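The pointer stayed on green after release. Next is the green weight.

```bash
for i in 1 2 3; do python3 -m creep '[[[0,-0.22,0.38],0,0],[[0,-0.4,0.7],0,0],[[0,-0.55,0.92],0,0],[[0,-0.55,0.92],0,0]]'; done | tail -4; python3 -m creep '[[[0,0,0],0,0],[[0,0,0],0,0]]' >/dev/null
python3 - <<'E'
from h import *
im,c=snap('wrist','w5.png')
sc,cs=snap('scene','s5.png')
for k in('green','turq','blue','red'):
    for a,ce,b in blobs(im,*COL[k],amin=20): print(k,a,ce,b,ray(c,*ce,40)[:2].round(1))
print([ (b[1],ray(cs,*b[1],40)[:2].round(1)) for b in blobs(sc,*COL['green'])])
go(569,-415,180)
E
```

```text
eef_pos: [567.1, -412.9, 174.5]
tool_rot: [-1.491, 1.568, -2.553]
force: [-0.7, -0.1, -0.2]
width: 85.7
green 617 [273.9 212.1] [261 198  27  29] [ 570.5 -415.8]
turq 2449 [100.8 256.1] [ 64 230  67  60] [ 445.8 -538.2]
turq 1376 [371.4 270. ] [348 249  53  50] [ 683.6 -420.5]
blue 837 [142.6 148.6] [126 134  35  31] [ 442.2 -421.8]
blue 672 [ 81.4 272.5] [ 65 259  34  29] [ 435.2 -564.7]
red 614 [190.9   8.5] [171   0  38  22] [ 434.3 -304.2]
[(array([155.6, 227.4]), array([ 572.2, -414.3])), (array([414.2, 238.5]), array([572.6, 297. ]))]
t 9.15 pos [ 569.9 -406.3  176.3] jaw az 29.62 F [-0.9 -1.   0.6] w 85.3 | shift [-0.037 -0.051  0.071]
```

View pics/w5.png

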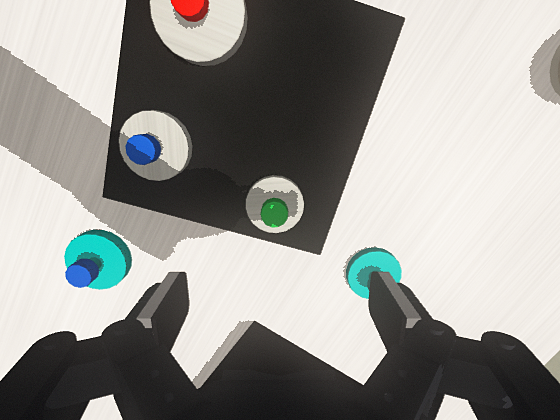

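Run:
```python
from h import *
c=cams.get_calibration('wrist')
print(ray(c,274.5,204,13))
go(570.3,-415.5,19)
```

```text
[ 570.70556667 -416.44381669   13.        ]
t 9.15 pos [ 569.9 -406.3  176.3] jaw az 29.62 F [-0.9 -1.   0.6] w 85.3 | shift [ 1.573 -0.043  0.084]
```

```bash
python3 -m creep '[[[0.3,-0.04,0.08],0,0],[[0.6,-0.04,0.08],0,0],[[0.9,-0.04,0.08],0,0.2],[[0.9,-0.04,0.08],0,0.2],[[0.9,-0.04,0.08],0,0.2],[[0.9,-0.04,0.08],0,0.2]]'
python3 - <<'E'
from h import *
im,c=snap('wrist','w6.png')
for k in('green',):
    for a,ce,b in blobs(im,*COL[k],amin=20): print(k,a,ce,b,ray(c,*ce,40)[:2].round(1))
go(570.5,-415.7,19)
E
```

```text
clock: 9.75
eef_pos: [571.1, -417.7, 88.5]
tool_rot: [0.626, 1.567, -0.43]
force: [0.4, 0.2, 0.4]
width: 68.1
green 1299 [279.4 234.7] [260 214  39  42] [ 570.4 -415.6]
t 9.8 pos [ 571.1 -417.9   88.7] jaw az 29.47 F [-0.1 -1.1  0.5] w 68.4 | shift [ 0.697  0.004 -0.024]
```

View pics/w6.png

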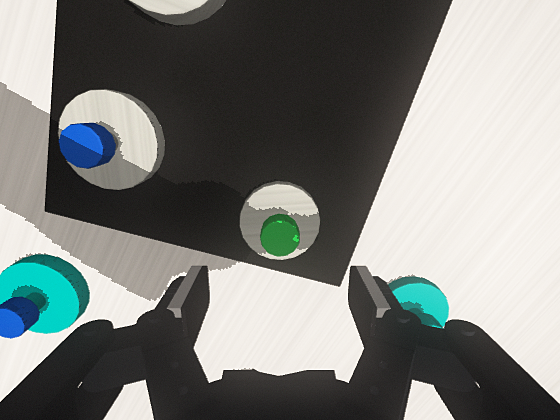

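```bash
python3 -m creep '[[[0.3,0,-0.02],0,0.2],[[0.55,0,-0.02],0,0.2],[[0.69,0,-0.02],0,0.2],[[0.69,0,-0.02],0,0.2],[[0.69,0,-0.02],0,0.2],[[0.69,0,-0.02],0,0.6],[[0.69,0,-0.02],0,1],[[0.69,0,-0.02],0,1],[[0.69,0,-0.02],0,1],[[0.69,0,-0.02],0,1],[[0.69,0,-0.02],0,1],[[0.69,0,-0.02],0,1]]'
python3 - <<'E'
from h import *
go(570.5,-415.7,19)
E
python3 -m creep '[[[-0.1,0,0],0,1],[[-0.3,0,0],0,1],[[-0.6,0,0],0,1],[[-1,0,0],0,1],[[-1,0,0],0,1],[[-1,0,0],0,1],[[-1,0,0],0,1]]'
python3 - <<'E'
from h import *
im,c=snap('wrist','w7.png')
go(556,66,180)
E
```

```text
clock: 11.0
eef_pos: [569.7, -416.1, 18.8]
tool_rot: [0.697, 1.568, -0.359]
force: [1.0, 0.3, 6.4]
width: 24.2
t 11.0 pos [ 569.7 -416.1   18.8] jaw az 29.45 F [1.  0.3 6.4] w 24.2 | shift [-0.002  0.009  0.   ]
clock: 11.7
eef_pos: [567.0, -415.5, 115.8]
tool_rot: [-2.486, 1.567, 2.74]
force: [0.8, 0.5, -2.7]
width: 24.1
t 11.75 pos [ 567.  -415.4  115.4] jaw az 29.45 F [-0.9  0.5 -2.6] w 23.9 | shift [-0.637  2.27  -4.248]
```

View pics/w7.png

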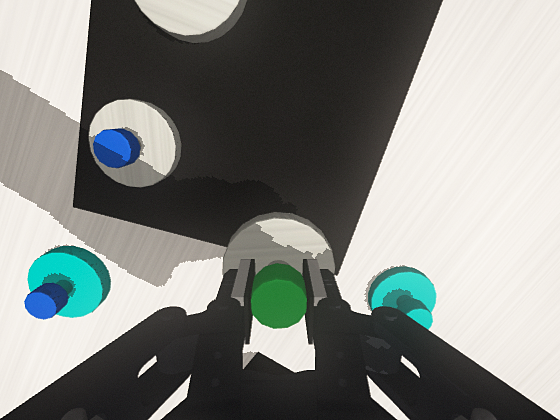

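Held upright and centred. I'll carry it toward the pan.

```bash
python3 -m creep '[[[-0.3,0.05,-0.1],0,1],[[-0.6,0.2,-0.4],0,1],[[-0.7,0.45,-0.85],0,1]]' >/dev/null; for i in 1 2 3; do python3 -m creep '[[[0,0.2,-0.36],0,1],[[0,0.38,-0.7],0,1],[[0,0.45,-0.85],0,1]]'>/dev/null; done;  python3 -m creep '[[[0,0.2,-0.36],0,1],[[0,0.3,-0.6],0,1],[[0,0.3,-0.6],0,1],[[0,0.3,-0.6],0,1],[[0,0.3,-0.6],0,1]]'
python3 - <<'E'
from h import *
im,c=snap('wrist','w8.png')
for a,ce,b in blobs(im,*COL['blue'],amin=10): print(a,ce,b,ray(c,*ce,96)[:2].round(1))
go(556,66,180)
im4=cv2.imread('pics/w4.png')
E
```

```text
clock: 13.45
eef_pos: [554.8, 30.8, 186.3]
tool_rot: [-1.009, 1.569, -2.068]
force: [0.7, 0.2, -2.8]
width: 24.0
1241 [306.8 162.3] [242 118 124 118] [551.5  78.6]
81 [303.6 182.5] [299 178  10  10] [557.2  64.4]
t 13.5 pos [554.8  30.9 186.4] jaw az 29.28 F [ 0.9  0.5 -2.9] w 24.0 | shift [ 0.063  0.182 -0.301]
```

View pics/w8.png

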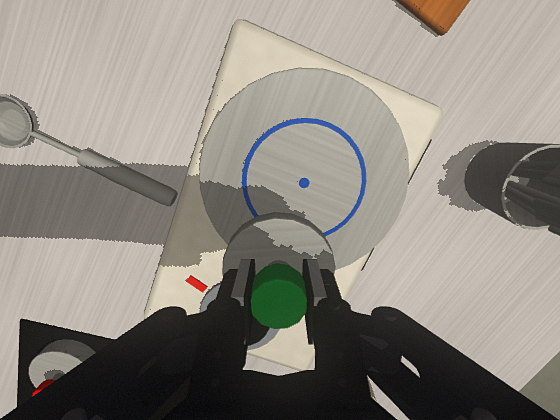

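Run:
```python
from h import *
im=cv2.imread('pics/w8.png');c=cams.get_calibration('wrist')
for a,ce,b in blobs(im,*COL['green'],amin=100): print(a,ce,b)
# top face of head circle: bottom part of blob
print('head top ctr px for tcp axis', proj(c,(554.8,30.9,186.4-15.8+42)))
go(557,64.8,135)
```

```text
2964 [278.2 296.3] [251 264  56  65]
head top ctr px for tcp axis (np.float64(278.92188971706634), np.float64(304.0101263567015))
t 13.5 pos [554.8  30.9 186.4] jaw az 29.28 F [ 0.9  0.5 -2.9] w 24.0 | shift [ 0.513  0.186 -0.286]
```

```bash
python3 -m creep '[[[0,0.1,-0.15],0,1],[[0.1,0.19,-0.29],0,1],[[0.3,0.19,-0.29],0,1],[[0.5,0.19,-0.29],0,1],[[0.51,0.19,-0.29],0,1],[[0.51,0.19,-0.29],0,1],[[0.51,0.19,-0.29],0,1],[[0.51,0.19,-0.29],0,1]]'
python3 - <<'E'
from h import *
go(557,64.8,112)
E
```

```text
clock: 14.3
eef_pos: [557.8, 67.6, 136.9]
tool_rot: [1.169, 1.569, 0.111]
force: [-0.0, -0.0, -2.7]
width: 23.9
t 14.3 pos [557.8  67.6 136.9] jaw az 29.41 F [-0.  -0.  -2.7] w 23.9 | shift [ 0.249 -0.022  0.02 ]
```

```bash
python3 -m creep '[[[0.06,-0.02,0.02],0,1],[[0.12,-0.02,0.02],0,1],[[0.17,-0.02,0.02],0,1],[[0.2,-0.02,0.02],0,1],[[0.22,-0.02,0.02],0,1],[[0.23,-0.02,0.02],0,1],[[0.23,-0.02,0.02],0,1],[[0.23,-0.02,0.02],0,1]]'
python3 - <<'E'
from h import *
go(557,64.8,112)
E
```

```text
clock: 15.1
eef_pos: [556.4, 65.2, 113.0]
tool_rot: [1.377, 1.57, 0.32]
force: [-0.4, 0.7, -2.5]
width: 24.1
t 15.1 pos [556.4  65.2 113. ] jaw az 29.46 F [-0.4  0.7 -2.5] w 24.1 | shift [0.01  0.003 0.007]
```

```bash
python3 -m creep '[[[0.01,0,0.0],0,1],[[0.02,0,0],0,1],[[0.03,0,0],0,1],[[0.04,0,0],0,1],[[0.04,0,0],0,1],[[0.04,0,0],0,1]]'
python3 - <<'E'
from h import *
go(557,64.8,108)
snap('wrist','w9.png')
E
```

```text
clock: 15.7
eef_pos: [556.5, 65.2, 109.0]
tool_rot: [1.359, 1.57, 0.302]
force: [0.3, -0.1, 0.1]
width: 24.0
t 15.7 pos [556.5  65.2 109. ] jaw az 29.45 F [ 0.3 -0.1  0.1] w 24.0 | shift [0.01  0.003 0.006]
```

View pics/w9.png

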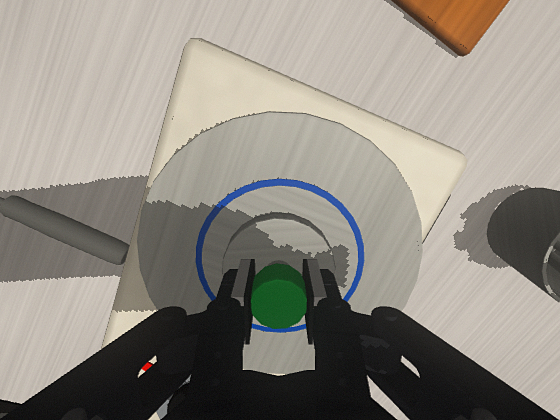

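Force is back to about 0, so the pan carries the weight. It sits concentric in the ring. Releasing.

```bash
python3 -m creep '[[[0,0,0],0,0.65],[[0,0,0],0,0.5],[[0,0,0],0,0.4],[[0,0,0],0,0.3],[[-0.1,0,0],0,0.3],[[-0.3,0,0],0,0.3],[[-0.5,0,0],0,0.3],[[-0.6,0,0],0,0.3],[[-0.6,0,0],0,0.3],[[-0.6,0,0],0,0.3],[[-0.6,0,0],0,0.3],[[-0.6,0,0],0,0.3],[[-0.6,0,0],0,0.3],[[-0.6,0,0],0,0.3],[[-0.6,0,0],0,0.3],[[-0.6,0,0],0,0.3]]'
python3 - <<'E'
from h import *
im,c=snap('wrist','w10.png')
for k,z in(('green',128),('blue',92)):
  for a,ce,b in blobs(im,*COL[k],amin=20): print(k,a,ce,b,ray(c,*ce,z)[:2].round(1))
go(557,64.8,108)
E
```

```text
clock: 17.35
eef_pos: [556.2, 65.1, 168.8]
tool_rot: [-2.361, 1.571, 2.866]
force: [0.5, 0.5, 0.4]
width: 60.0
green 1394 [278.2 244.5] [258 222  41  45] [556.5  63.8]
green 59 [219.7 305.6] [216 299   7  12] [544.    5.3]
blue 1518 [279.4 217.6] [217 162 126 120] [554.2  69.4]
t 17.4 pos [556.3  65.2 168.8] jaw az 29.45 F [ 0.6  0.2 -1.1] w 59.4 | shift [0.608 0.004 0.007]
```

View pics/w10.png

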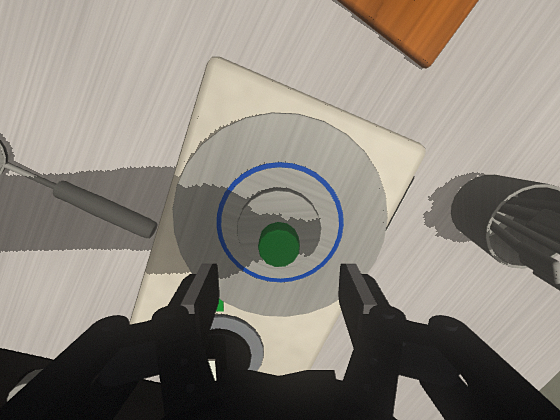

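```bash
python3 -m creep '[[[0.3,0,0],0,0.3],[[0.5,0,0],0,0.3],[[0.6,0,0],0,0.3],[[0.6,0,0],0,0.3],[[0.6,0,0],0,0.6],[[0.6,0,0],0,1],[[0.6,0,0],0,1],[[0.6,0,0],0,1],[[0.6,0,0],0,1],[[0.6,0,0],0,1],[[0.55,0,0],0,1],[[0.45,0,0],0,1],[[0.3,0,0],0,1],[[0,0,0],0,1],[[-0.3,0,0],0,1],[[-0.3,0,0],0,1]]'
python3 - <<'E'
from h import *
go(549,308,180)
E
```

```text
clock: 19.0
eef_pos: [558.5, 65.9, 203.0]
tool_rot: [1.23, 1.564, 0.173]
force: [-0.2, 0.4, -3.2]
width: 24.1
t 19.0 pos [558.5  65.9 203. ] jaw az 29.45 F [-0.2  0.4 -3.2] w 24.1 | shift [ 0.232  1.106 -2.155]
```

```bash
for i in 1 2; do python3 -m creep '[[[0,0.2,-0.36],0,1],[[0,0.38,-0.72],0,1],[[0,0.48,-0.92],0,1],[[0,0.48,-0.92],0,1]]'>/dev/null; done;  python3 -m creep '[[[0.2,0,0],0,1],[[0.5,0,0],0,1],[[0.8,0,0],0,1],[[0.8,0,0],0,1],[[0.8,0,0],0,1],[[0.8,0,0],0,1]]'
python3 - <<'E'
from h import *
im,c=snap('wrist','w11.png')
for k in('green','blue','red','yellow'):
  for a,ce,b in blobs(im,*COL[k],amin=100): print(k,a,ce,b,ray(c,*ce,13)[:2].round(1))
go(549,308,60)
E
```

```text
clock: 20.4
eef_pos: [550.5, 272.5, 120.3]
tool_rot: [1.473, 1.568, 0.416]
force: [1.2, -0.3, -2.5]
width: 24.0
green 8541 [297.4 171.1] [243 121 109 104] [547.  309.4]
green 2907 [278.2 294.5] [251 262  56  65] [589.1 203.2]
blue 11199 [187. 102.] [129  41 117 123] [448.4 313.7]
red 12377 [374.2  60.8] [314   0 121 127] [554.8 405.8]
yellow 4132 [258.4  19.1] [199   0 120  48] [469.4 387.9]
t 20.45 pos [550.6 272.7 120.6] jaw az 29.42 F [ 0.5 -0.4 -2.5] w 24.0 | shift [ 0.606  0.158 -0.315]
```

View pics/w11.png

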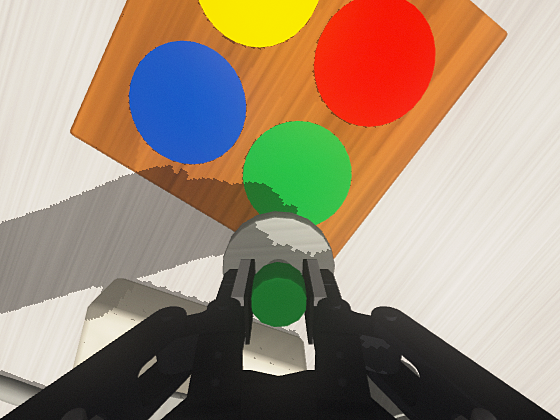

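Run:
```python
from h import *
c=cams.get_calibration('wrist'); print(ray(c,297.5,174.5,13), ray(c,374.2,63,13))
go(548.7,307.2,40)
```

```text
[548.63331804 307.30059782  13.        ] [555.79907048 404.92342999  13.        ]
t 20.45 pos [550.6 272.7 120.6] jaw az 29.42 F [ 0.5 -0.4 -2.5] w 24.0 | shift [ 0.806  0.151 -0.309]
```

```bash
python3 -m creep '[[[0,0.08,-0.15],0,1],[[0.1,0.15,-0.31],0,1],[[0.4,0.15,-0.31],0,1],[[0.7,0.15,-0.31],0,1],[[0.8,0.15,-0.31],0,1],[[0.8,0.15,-0.31],0,1],[[0.8,0.15,-0.31],0,1],[[0.8,0.15,-0.31],0,1]]'
python3 - <<'E'
from h import *
im,c=snap('wrist','w12.png')
go(548.7,307.2,28)
E
```

```text
clock: 21.25
eef_pos: [548.4, 308.0, 40.7]
tool_rot: [1.689, 1.567, 0.632]
force: [0.6, -0.2, -2.3]
width: 23.9
t 21.3 pos [548.3 307.7  40.5] jaw az 29.44 F [-0.3  0.1 -2.5] w 23.9 | shift [0.125 0.001 0.006]
```

View pics/w12.png

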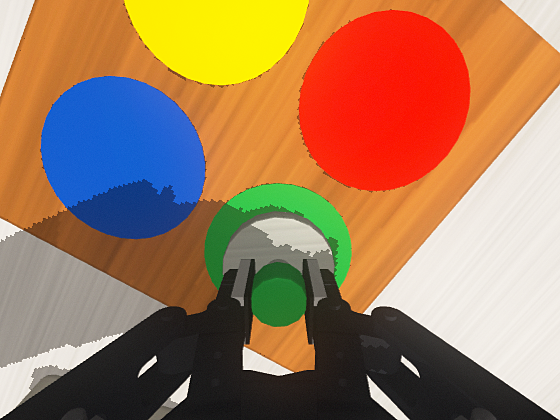

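```bash
python3 -m creep '[[[0.04,0,0],0,1],[[0.08,0,0],0,1],[[0.11,0,0],0,1],[[0.125,0,0],0,1],[[0.13,0,0],0,1],[[0.13,0,0],0,1],[[0.13,0,0],0,1]]'
python3 - <<'E'
from h import *
go(548.7,307.2,28)
E
python3 -m creep '[[[0,0,0],0,0.65],[[0,0,0],0,0.5],[[0,0,0],0,0.4],[[0,0,0],0,0.4],[[-0.1,0,0],0,0.4],[[-0.4,0,0],0,0.4],[[-0.8,0,0],0,0.2],[[-1,0,0],0,0],[[-1,0,0],0,0],[[-1,0,0],0,0],[[-1,0,0],0,0]]';python3 - <<'E'
from h import *
im,c=snap('wrist','w13.png')
go(548.7,307.2,28)
E
```

```text
clock: 22.0
eef_pos: [547.3, 306.7, 28.8]
tool_rot: [0.296, 1.569, -0.761]
force: [-5.2, -3.6, 21.3]
width: 23.9
t 22.0 pos [547.3 306.7  28.8] jaw az 29.44 F [-5.2 -3.6 21.3] w 23.9 | shift [0.008 0.015 0.003]
clock: 23.1
eef_pos: [546.5, 306.3, 124.9]
tool_rot: [-1.438, 1.569, -2.495]
force: [-0.6, -0.4, -1.0]
width: 85.1
t 23.15 pos [546.5 306.3 124.7] jaw az 29.45 F [-0.2 -0.5  0.3] w 85.7 | shift [0.966 0.027 0.003]
```

View pics/w13.png

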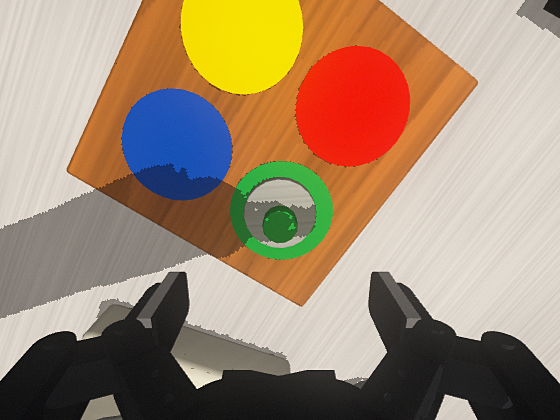

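Green stands upright in the middle of its disc: weight disc (280,213), felt (281,210). Next is the blue 400 g weight.

Run:
```python
from h import *
im=cv2.imread('pics/w13.png');c=cams.get_calibration('wrist')
for k in('green','blue','red'):
  for a,ce,b in blobs(im,*COL[k],amin=1000): print(k,a,ce,b,ray(c,*ce,13)[:2].round(1), ray(c,b[0]+b[2]/2-.5,b[1]+b[3]/2-.5,13)[:2].round(1))
sc,cs=snap('scene','s13.png')
for k in('green','blue','red'):
  for a,ce,b in blobs(sc,*COL[k]): print(k,a,ce,ray(cs,*ce,42)[:2].round(1))
go(442.5,-421,200)
```

```text
green 3895 [282.7 207.5] [230 161 103  99] [548.  309.6] [547.8 307. ]
green 1012 [279.5 224. ] [263 206  34  37] [552.9 295.4] [552.9 295.4]
blue 9563 [176.5 144. ] [122  89 110 111] [448.5 313.8] [448.5 313.8]
red 10771 [352.5 105.7] [296  46 114 121] [554.3 406.5] [554.4 406.3]
green 239 [413.2 242. ] [585.8 292. ]
green 57 [417.5 230.4] [546.2 309.3]
blue 230 [133.2  62.3] [-264.3 -722.5]
blue 50 [118.8 190.5] [ 441.8 -560.2]
blue 46 [164.7 193.2] [ 445.7 -418.6]
blue 481 [411.7 210.9] [477.4 303.3]
blue 431 [237.7 284.1] [ 738.5 -161.9]
red 53 [205.  190.3] [ 428.1 -299.8]
red 641 [451.3 241.9] [580.1 393. ]
t 23.2 pos [546.5 306.4 124.6] jaw az 29.46 F [ 0.3  0.6 -0.2] w 85.3 | shift [-0.743 -4.484  5.823]
```

```bash
python3 -m creep '[[[-0.3,-0.1,0.1],0,0],[[-0.5,-0.4,0.5],0,0],[[-0.6,-0.75,0.96],0,0],[[-0.6,-0.75,0.96],0,0]]' >/dev/null; for i in 1 2 3 4; do python3 -m creep '[[[0,-0.25,0.32],0,0],[[0,-0.5,0.64],0,0],[[0,-0.75,0.96],0,0],[[0,-0.75,0.96],0,0]]' >/dev/null; done; python3 -m creep '[[[0,-0.25,0.32],0,0],[[0,-0.5,0.64],0,0],[[0,-0.73,0.98],0,0],[[0,-0.73,0.98],0,0],[[0,-0.73,0.98],0,0],[[0,-0.73,0.98],0,0]]'
python3 - <<'E'
from h import *
im,c=snap('wrist','w14.png')
for k in('blue','red'):
    for a,ce,b in blobs(im,*COL[k],amin=20): print(k,a,ce,b,ray(c,*ce,42)[:2].round(1))
go(442.5,-421,100)
E
```

```text
clock: 25.8
eef_pos: [442.7, -414.0, 185.5]
tool_rot: [2.478, 1.569, 1.424]
force: [0.5, 0.9, 0.1]
width: 85.2
blue 593 [274.7 206.9] [262 193  27  29] [ 442.6 -421.4]
blue 367 [201.4 317.7] [190 308  24  20] [ 434.9 -567.9]
red 876 [336.9  80.9] [321  64  33  34] [ 433.9 -299.1]
t 25.85 pos [ 442.7 -414.   185.7] jaw az 29.65 F [ 0.9  0.2 -0.1] w 85.7 | shift [ 0.857 -0.037  0.061]
```

View pics/w14.png

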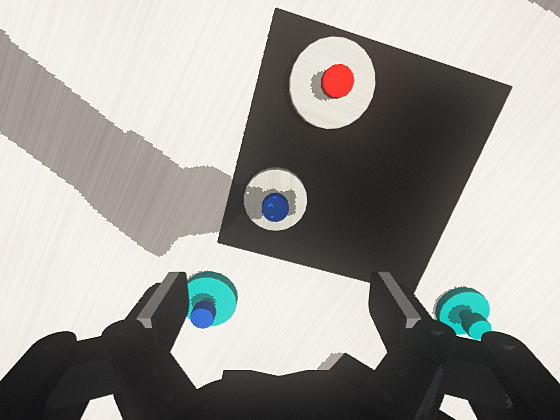

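```bash
python3 -m creep '[[[0.3,-0.04,0.06],0,0],[[0.6,-0.04,0.06],0,0.2],[[0.86,-0.04,0.06],0,0.2],[[0.86,-0.04,0.06],0,0.2],[[0.86,-0.04,0.06],0,0.2],[[0.86,-0.04,0.06],0,0.2]]'
python3 - <<'E'
from h import *
im,c=snap('wrist','w15.png')
for k in('blue',):
    for a,ce,b in blobs(im,*COL[k],amin=20): print(k,a,ce,b,ray(c,*ce,43)[:2].round(1))
go(442.6,-421.3,22.5)
E
```

```text
clock: 26.45
eef_pos: [442.3, -423.8, 101.6]
tool_rot: [0.507, 1.568, -0.548]
force: [0.0, 0.4, 0.2]
width: 68.2
blue 1177 [280.9 229.2] [263 209  37  41] [ 442.4 -421.1]
blue 44 [199.5 357.7] [195 351   8  15] [ 439.9 -546.9]
t 26.5 pos [ 442.1 -424.1  101.7] jaw az 29.49 F [-0.2 -0.8  0.2] w 68.6 | shift [ 0.792  0.017 -0.024]
```

```bash
python3 -m creep '[[[0.3,0.02,-0.02],0,0.2],[[0.55,0.02,-0.02],0,0.2],[[0.79,0.02,-0.02],0,0.2],[[0.79,0.02,-0.02],0,0.2],[[0.79,0.02,-0.02],0,0.2],[[0.79,0.02,-0.02],0,0.6],[[0.79,0.02,-0.02],0,1],[[0.79,0.02,-0.02],0,1],[[0.79,0.02,-0.02],0,1],[[0.79,0.02,-0.02],0,1],[[0.79,0.02,-0.02],0,1],[[0.79,0.02,-0.02],0,1]]'
python3 - <<'E'
from h import *
go(442.6,-421.3,22.5)
E
python3 -m creep '[[[-0.1,0,0],0,1],[[-0.3,0,0],0,1],[[-0.6,0,0],0,1],[[-1,0,0],0,1],[[-1,0,0],0,1],[[-1,0,0],0,1],[[-1,0,0],0,1]]'
python3 - <<'E'
from h import *
im,c=snap('wrist','w16.png')
go(556.7,64.7,190)
E
```

```text
clock: 27.7
eef_pos: [442.5, -421.6, 22.4]
tool_rot: [0.452, 1.568, -0.605]
force: [-0.7, 2.0, 5.8]
width: 24.0
t 27.7 pos [ 442.5 -421.6   22.4] jaw az 29.45 F [-0.7  2.   5.8] w 24.0 | shift [-0.001  0.002 -0.002]
clock: 28.4
eef_pos: [440.1, -420.5, 119.7]
tool_rot: [-2.632, 1.568, 2.595]
force: [0.2, 0.0, -4.0]
width: 23.8
t 28.45 pos [ 440.  -420.4  119.3] jaw az 29.45 F [ 0.   0.7 -3.4] w 24.4 | shift [-0.7    3.4   -3.653]
```

View pics/w16.png

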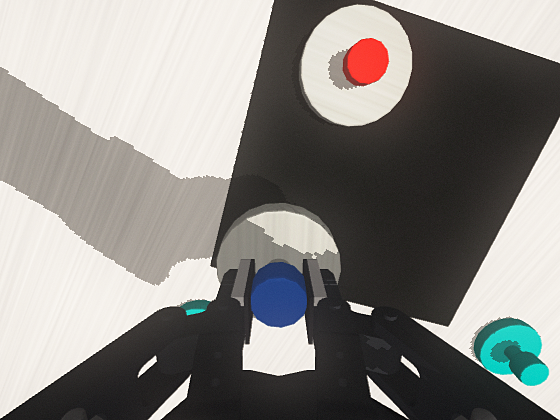

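```bash
python3 -m creep '[[[-0.4,0,0],0,1],[[-0.7,0.2,-0.2],0,1],[[-0.7,0.45,-0.5],0,1],[[-0.7,0.68,-0.73],0,1]]' >/dev/null; for i in 1 2 3; do python3 -m creep '[[[0,0.25,-0.27],0,1],[[0,0.5,-0.54],0,1],[[0,0.68,-0.73],0,1]]'>/dev/null; done;  python3 -m creep '[[[0,0.25,-0.27],0,1],[[0,0.5,-0.54],0,1],[[0,0.66,-0.72],0,1],[[0,0.66,-0.72],0,1],[[0,0.66,-0.72],0,1],[[0,0.66,-0.72],0,1]]'
python3 - <<'E'
from h import *
im,c=snap('wrist','w17.png')
go(556.7,64.7,137)
E
```

```text
clock: 30.35
eef_pos: [556.0, 60.4, 189.8]
tool_rot: [-1.524, 1.568, -2.583]
force: [-0.6, -1.4, -3.1]
width: 23.4
t 30.4 pos [556.3  60.2 190.1] jaw az 29.34 F [-0.1 -0.2 -3.3] w 23.9 | shift [ 0.531  0.027 -0.037]
```

View pics/w17.png

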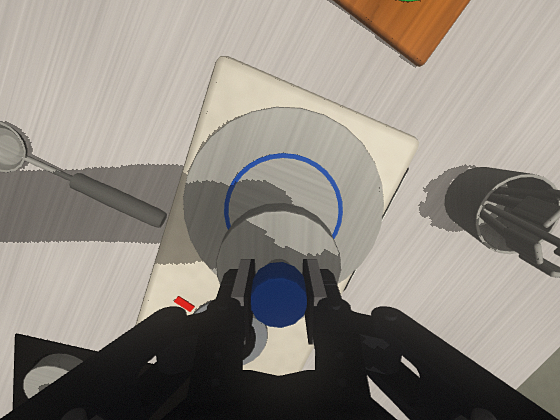

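```bash
python3 -m creep '[[[0.1,0.03,-0.04],0,1],[[0.3,0.03,-0.04],0,1],[[0.5,0.03,-0.04],0,1],[[0.6,0.03,-0.04],0,1],[[0.67,0.03,-0.04],0,1],[[0.67,0.03,-0.04],0,1],[[0.67,0.03,-0.04],0,1],[[0.67,0.03,-0.04],0,1],[[0.67,0.03,-0.04],0,1]]'
python3 - <<'E'
from h import *
go(556.7,64.7,110)
E
```

```text
clock: 31.3
eef_pos: [558.0, 67.1, 124.6]
tool_rot: [1.168, 1.569, 0.112]
force: [-0.8, -0.1, -3.8]
width: 23.8
t 31.3 pos [558.   67.1 124.6] jaw az 29.45 F [-0.8 -0.1 -3.8] w 23.8 | shift [ 0.146 -0.023  0.014]
```

```bash
python3 -m creep '[[[0.03,-0.02,0.01],0,1],[[0.06,-0.02,0.01],0,1],[[0.08,-0.02,0.01],0,1],[[0.09,-0.02,0.01],0,1],[[0.1,-0.02,0.01],0,1],[[0.11,-0.02,0.01],0,1],[[0.12,-0.02,0.01],0,1],[[0.13,-0.02,0.01],0,1],[[0.13,-0.02,0.01],0,1],[[0.13,-0.02,0.01],0,1],[[0.13,-0.02,0.01],0,1]]'
python3 - <<'E'
from h import *
go(556.7,64.7,110)
E
```

```text
clock: 32.4
eef_pos: [556.1, 64.9, 110.9]
tool_rot: [-1.41, 1.57, -2.467]
force: [-1.4, -1.8, -0.5]
width: 23.8
t 32.4 pos [556.1  64.9 110.9] jaw az 29.45 F [-1.4 -1.8 -0.5] w 23.8 | shift [0.009 0.004 0.005]
```

Force is near 0 and the load is on the pan, so I'll release.

```bash
python3 -m creep '[[[0.005,0,0],0,0.65],[[0.005,0,0],0,0.5],[[0.005,0,0],0,0.4],[[0.005,0,0],0,0.3],[[-0.1,0,0],0,0.3],[[-0.3,0,0],0,0.3],[[-0.5,0,0],0,0.3],[[-0.6,0,0],0,0.3],[[-0.6,0,0],0,0.3],[[-0.6,0,0],0,0.3],[[-0.6,0,0],0,0.3],[[-0.6,0,0],0,0.3],[[-0.6,0,0],0,0.3],[[-0.6,0,0],0,0.3],[[-0.6,0,0],0,0.3],[[-0.6,0,0],0,0.3]]'
python3 - <<'E'
from h import *
im,c=snap('wrist','w18.png')
for k,z in(('blue',130),):
  for a,ce,b in blobs(im,*COL[k],amin=20): print(k,a,ce,b,ray(c,*ce,z)[:2].round(1))
go(556.7,64.7,110)
E
```

```text
clock: 34.0
eef_pos: [556.3, 65.1, 170.8]
tool_rot: [-1.983, 1.571, -3.039]
force: [0.8, 0.7, 0.1]
width: 59.7
blue 1482 [279.5 215.6] [218 161 124 119] [547.7  80.9]
blue 1172 [277.4 245.7] [258 225  40  40] [556.4  62.8]
t 34.05 pos [556.3  65.2 170.8] jaw az 29.45 F [-0.6 -1.1  0.8] w 59.7 | shift [0.608 0.001 0.006]
```

View pics/w18.png

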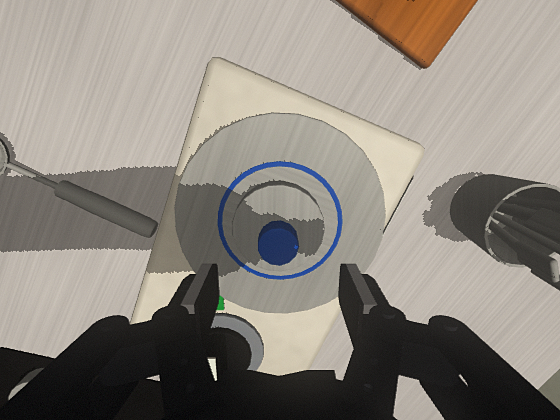

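Blue is upright and centred in the ring and has settled. I'll pick it up and take it to the blue felt.

```bash
python3 -m creep '[[[0.3,0,0],0,0.3],[[0.5,0,0],0,0.3],[[0.605,0,0],0,0.3],[[0.605,0,0],0,0.3],[[0.605,0,0],0,0.6],[[0.605,0,0],0,1],[[0.605,0,0],0,1],[[0.605,0,0],0,1],[[0.605,0,0],0,1],[[0.605,0,0],0,1],[[0.55,0,0],0,1],[[0.45,0,0],0,1],[[0.3,0,0],0,1],[[0,0,0],0,1],[[-0.3,0,0],0,1],[[-0.3,0,0],0,1]]'
python3 - <<'E'
from h import *
go(448.5,313.8,120)
E
```

```text
clock: 35.65
eef_pos: [558.4, 66.0, 204.8]
tool_rot: [1.24, 1.564, 0.183]
force: [1.6, -0.2, -2.8]
width: 24.0
t 35.65 pos [558.4  66.  204.8] jaw az 29.45 F [ 1.6 -0.2 -2.8] w 24.0 | shift [ 0.844  0.256 -2.7  ]
```

```bash
for i in 1 2; do python3 -m creep '[[[0,0.03,-0.36],0,1],[[0,0.06,-0.72],0,1],[[0,0.09,-0.9],0,1],[[0,0.09,-0.9],0,1]]'>/dev/null; done;  python3 -m creep '[[[0.2,0.08,-0.4],0,1],[[0.5,0.08,-0.8],0,1],[[0.8,0.08,-0.9],0,1],[[1,0.08,-0.9],0,1],[[1,0.08,-0.9],0,1],[[1,0.08,-0.9],0,1],[[1,0.08,-0.9],0,1]]'
python3 - <<'E'
from h import *
im,c=snap('wrist','w19.png')
go(448.5,313.8,45)
E
```

```text
clock: 37.15
eef_pos: [447.6, 312.5, 101.8]
tool_rot: [1.397, 1.569, 0.339]
force: [0.2, -0.4, -4.0]
width: 24.1
t 37.2 pos [447.6 312.7 102.1] jaw az 29.35 F [ 0.2 -0.3 -2.9] w 24.1 | shift [ 0.571  0.012 -0.005]
```

View pics/w19.png

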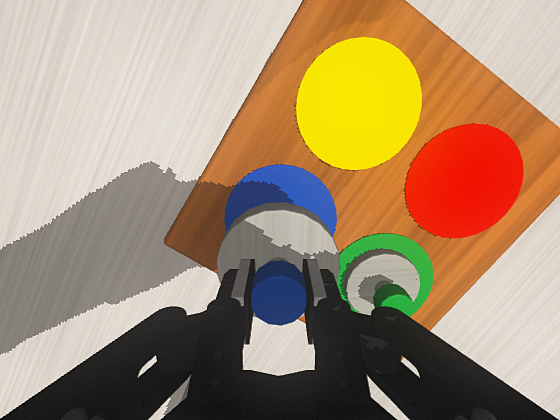

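```bash
python3 -m creep '[[[0.2,0.01,0],0,1],[[0.4,0.01,0],0,1],[[0.57,0.01,0],0,1],[[0.57,0.01,0],0,1],[[0.57,0.01,0],0,1],[[0.57,0.01,0],0,1],[[0.57,0.01,0],0,1]]'
python3 - <<'E'
from h import *
go(448.5,313.8,33)
E
```

```text
clock: 37.9
eef_pos: [447.8, 314.0, 45.1]
tool_rot: [1.712, 1.568, 0.655]
force: [0.2, 0.6, -3.7]
width: 23.8
t 37.9 pos [447.8 314.   45.1] jaw az 29.44 F [ 0.2  0.6 -3.7] w 23.8 | shift [0.121 0.005 0.005]
```

```bash
python3 -m creep '[[[0.04,0.01,0],0,1],[[0.08,0.01,0],0,1],[[0.1,0.01,0],0,1],[[0.11,0.01,0],0,1],[[0.12,0.01,0],0,1],[[0.12,0.01,0],0,1],[[0.12,0.01,0],0,1]]'
python3 - <<'E'
from h import *
go(448.5,313.8,33)
E
```

```text
clock: 38.6
eef_pos: [447.6, 313.7, 32.8]
tool_rot: [-0.293, 1.57, -1.349]
force: [-2.0, -1.6, 7.4]
width: 24.1
t 38.6 pos [447.6 313.7  32.8] jaw az 29.47 F [-2.  -1.6  7.4] w 24.1 | shift [-0.002  0.008  0.004]
```

Contact is light (about 7 N), so I'll release.

```bash
python3 -m creep '[[[0,0,0],0,0.65],[[0,0,0],0,0.5],[[0,0,0],0,0.4],[[0,0,0],0,0.4],[[-0.1,0,0],0,0.4],[[-0.4,0,0],0,0.4],[[-0.8,0,0],0,0.2],[[-1,0,0],0,0],[[-1,0,0],0,0],[[-1,0,0],0,0],[[-1,0,0],0,0]]';python3 - <<'E'
from h import *
im,c=snap('wrist','w20.png')
for k in('blue','red'):
  for a,ce,b in blobs(im,*COL[k],amin=500): print(k,a,ce,b,ray(c,b[0]+b[2]/2-.5,b[1]+b[3]/2-.5,13)[:2].round(1))
sc,cs=snap('scene','s20.png')
for k in('red',):
  for a,ce,b in blobs(sc,*COL[k]): print(k,a,ce,ray(cs,*ce,48)[:2].round(1))
go(434,-299,190)
E
```

```text
clock: 39.7
eef_pos: [447.4, 313.3, 131.0]
tool_rot: [-1.328, 1.569, -2.385]
force: [0.5, -0.0, -0.2]
width: 85.4
blue 2649 [282.8 205.2] [231 160 100  96] [448.3 314.1]
blue 874 [279.1 223.1] [263 204  33  36] [453.4 302.2]
red 8484 [444.7 175.1] [392 124 106 103] [553.9 406.3]
red 52 [204.9 190.3] [ 433.5 -298.2]
red 641 [451.4 242. ] [584.8 390.5]
t 39.8 pos [447.2 313.5 130.8] jaw az 29.46 F [-0.   0.2 -0. ] w 85.7 | shift [-0.584 -3.129  5.268]
```

View pics/w20.png

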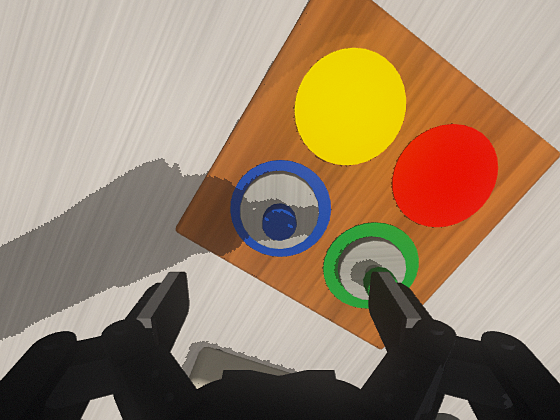

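View pics/s20.png

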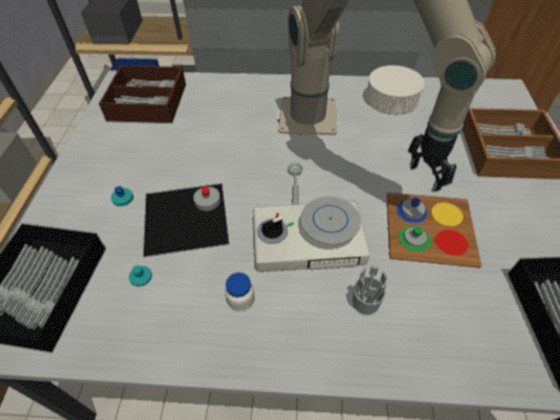

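Both discs are filled and centred. Red is still at (434,-299), so I'll go there.

```bash
python3 -m creep '[[[-0.3,-0.1,0.15],0,0],[[-0.5,-0.3,0.5],0,0],[[-0.58,-0.52,0.88],0,0],[[-0.58,-0.52,0.88],0,0]]' >/dev/null; for i in 1 2 3 4; do python3 -m creep '[[[0,-0.2,0.35],0,0],[[0,-0.4,0.7],0,0],[[0,-0.52,0.88],0,0],[[0,-0.52,0.88],0,0]]' >/dev/null; done; python3 -m creep '[[[0,-0.2,0.35],0,0],[[0,-0.4,0.7],0,0],[[0,-0.52,0.87],0,0],[[0,-0.52,0.87],0,0],[[0,-0.52,0.87],0,0],[[0,-0.52,0.87],0,0]]'
python3 - <<'E'
from h import *
im,c=snap('wrist','w21.png')
for k in('blue','red'):
    for a,ce,b in blobs(im,*COL[k],amin=20): print(k,a,ce,b,ray(c,*ce,49)[:2].round(1))
go(434,-299,105)
E
```

```text
clock: 42.4
eef_pos: [436.5, -295.2, 189.9]
tool_rot: [2.358, 1.569, 1.306]
force: [0.7, 0.7, 0.2]
width: 85.4
red 314 [513.3  24.7] [501  12  25  26] [526.8 -76.7]
red 623 [272.9 203.8] [260 189  27  30] [ 433.1 -300.3]
t 42.45 pos [ 436.4 -295.6  190. ] jaw az 29.68 F [ 0.2 -0.4 -0.3] w 85.5 | shift [ 0.85  -0.038  0.018]
```

View pics/w21.png

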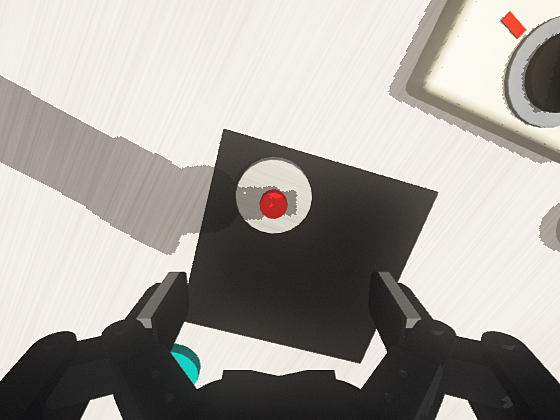

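```bash
python3 -m creep '[[[0.3,-0.04,0.03],0,0],[[0.6,-0.04,0.03],0,0.2],[[0.85,-0.04,0.03],0,0.2],[[0.85,-0.04,0.03],0,0.2],[[0.85,-0.04,0.03],0,0.2],[[0.85,-0.04,0.03],0,0.2]]'
python3 - <<'E'
from h import *
im,c=snap('wrist','w22.png')
for k in('red',):
    for a,ce,b in blobs(im,*COL[k],amin=20): print(k,a,ce,b,ray(c,*ce,50)[:2].round(1))
go(433.2,-300,29.5)
E
```

```text
clock: 43.05
eef_pos: [434.6, -302.7, 106.3]
tool_rot: [0.648, 1.568, -0.408]
force: [-0.8, -0.4, -0.7]
width: 68.3
red 1229 [278.9 228.9] [261 209  38  41] [ 433.  -299.7]
t 43.1 pos [ 434.5 -303.   106.3] jaw az 29.48 F [-0.8  0.7  0.5] w 68.1 | shift [ 0.768  0.002 -0.034]
```

```bash
python3 -m creep '[[[0.3,0,-0.03],0,0.2],[[0.55,0,-0.03],0,0.2],[[0.77,0,-0.03],0,0.2],[[0.77,0,-0.03],0,0.2],[[0.77,0,-0.03],0,0.2],[[0.77,0,-0.03],0,0.6],[[0.77,0,-0.03],0,1],[[0.77,0,-0.03],0,1],[[0.77,0,-0.03],0,1],[[0.77,0,-0.03],0,1],[[0.77,0,-0.03],0,1],[[0.77,0,-0.03],0,1]]'
python3 - <<'E'
from h import *
go(433.2,-300,29.5)
E
python3 -m creep '[[[-0.1,0,0],0,1],[[-0.3,0,0],0,1],[[-0.6,0,0],0,1],[[-1,0,0],0,1],[[-1,0,0],0,1],[[-1,0,0],0,1],[[-1,0,0],0,1]]'
python3 - <<'E'
from h import *
im,c=snap('wrist','w23.png')
go(556.7,64.7,195)
E
```

```text
clock: 44.3
eef_pos: [433.4, -300.4, 29.2]
tool_rot: [0.747, 1.567, -0.309]
force: [-0.4, 2.1, 7.8]
width: 24.2
t 44.3 pos [ 433.4 -300.4   29.2] jaw az 29.47 F [-0.4  2.1  7.8] w 24.2 | shift [-0.003  0.    -0.004]
clock: 45.0
eef_pos: [429.7, -299.8, 126.3]
tool_rot: [-2.507, 1.566, 2.719]
force: [-0.4, -0.7, -8.9]
width: 24.3
t 45.05 pos [ 429.9 -299.6  126.1] jaw az 29.44 F [-0.9 -0.  -8.7] w 24.1 | shift [-0.687  2.893 -2.552]
```

View pics/w23.png

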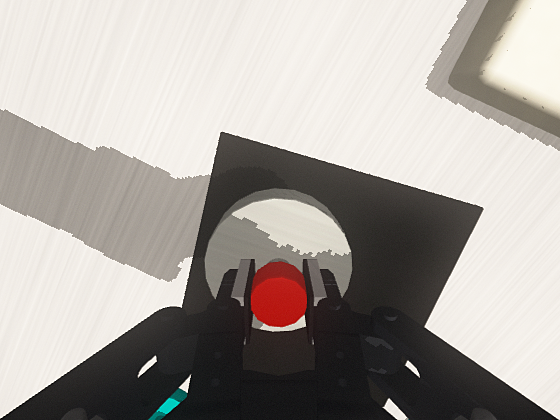

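```bash
python3 -m creep '[[[-0.4,0,0],0,1],[[-0.7,0.2,-0.2],0,1],[[-0.7,0.45,-0.4],0,1],[[-0.7,0.72,-0.64],0,1]]' >/dev/null; for i in 1 2; do python3 -m creep '[[[0,0.25,-0.22],0,1],[[0,0.5,-0.44],0,1],[[0,0.72,-0.64],0,1]]'>/dev/null; done;  python3 -m creep '[[[0,0.25,-0.22],0,1],[[0,0.5,-0.44],0,1],[[0,0.7,-0.63],0,1],[[0,0.7,-0.63],0,1],[[0,0.7,-0.63],0,1],[[0,0.7,-0.63],0,1]]'
python3 - <<'E'
from h import *
im,c=snap('wrist','w24.png')
go(556.7,64.7,127)
E
```

```text
clock: 46.65
eef_pos: [554.2, 61.0, 196.3]
tool_rot: [-1.639, 1.567, -2.697]
force: [-0.3, -0.3, -8.1]
width: 24.1
t 46.7 pos [554.5  60.8 196.7] jaw az 29.37 F [-0.3 -0.2 -9.3] w 23.9 | shift [ 0.697  0.04  -0.023]
```

View pics/w24.png

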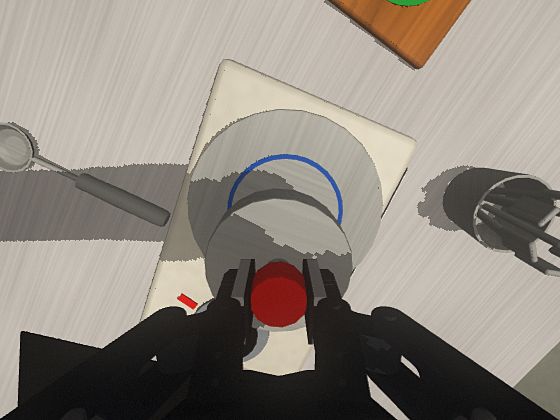

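```bash
python3 -m creep '[[[0.1,0.03,-0.02],0,1],[[0.3,0.03,-0.02],0,1],[[0.5,0.03,-0.02],0,1],[[0.66,0.03,-0.02],0,1],[[0.68,0.03,-0.02],0,1],[[0.68,0.03,-0.02],0,1],[[0.68,0.03,-0.02],0,1],[[0.68,0.03,-0.02],0,1]]'
python3 - <<'E'
from h import *
go(556.7,64.7,110)
E
```

```text
clock: 47.5
eef_pos: [557.9, 65.8, 130.8]
tool_rot: [1.242, 1.569, 0.185]
force: [-0.4, -0.2, -8.0]
width: 24.1
t 47.5 pos [557.9  65.8 130.8] jaw az 29.44 F [-0.4 -0.2 -8. ] w 24.1 | shift [ 0.208 -0.016  0.003]
```

```bash
python3 -m creep '[[[0.03,-0.01,0],0,1],[[0.06,-0.01,0],0,1],[[0.08,-0.01,0],0,1],[[0.1,-0.01,0],0,1],[[0.11,-0.01,0],0,1],[[0.12,-0.01,0],0,1],[[0.13,-0.01,0],0,1],[[0.14,-0.01,0],0,1],[[0.15,-0.01,0],0,1],[[0.16,-0.01,0],0,1],[[0.17,-0.01,0],0,1],[[0.18,-0.01,0],0,1],[[0.19,-0.01,0],0,1],[[0.2,-0.01,0],0,1],[[0.2,-0.01,0],0,1],[[0.2,-0.01,0],0,1],[[0.2,-0.01,0],0,1]]'
python3 - <<'E'
from h import *
go(556.7,64.7,110)
E
```

```text
clock: 49.2
eef_pos: [556.1, 65.0, 109.9]
tool_rot: [-1.128, 1.57, -2.185]
force: [-3.7, -1.9, 0.1]
width: 23.8
t 49.2 pos [556.1  65.  109.9] jaw az 29.45 F [-3.7 -1.9  0.1] w 23.8 | shift [-0.001  0.003  0.005]
```

Balanced at 0 N vertical, so I'll release.

```bash
python3 -m creep '[[[0,0,0],0,0.65],[[0,0,0],0,0.5],[[0,0,0],0,0.4],[[0,0,0],0,0.3],[[-0.1,0,0],0,0.3],[[-0.3,0,0],0,0.3],[[-0.5,0,0],0,0.3],[[-0.6,0,0],0,0.3],[[-0.6,0,0],0,0.3],[[-0.6,0,0],0,0.3],[[-0.6,0,0],0,0.3],[[-0.6,0,0],0,0.3],[[-0.6,0,0],0,0.3],[[-0.6,0,0],0,0.3],[[-0.6,0,0],0,0.3],[[-0.6,0,0],0,0.3]]'
python3 - <<'E'
from h import *
im,c=snap('wrist','w25.png')
for k,z in(('red',132),):
  for a,ce,b in blobs(im,*COL[k],amin=20): print(k,a,ce,b,ray(c,*ce,z)[:2].round(1))
go(556.7,64.7,110)
E
```

```text
clock: 50.8
eef_pos: [556.2, 65.1, 169.8]
tool_rot: [-2.282, 1.571, 2.944]
force: [0.5, -0.1, 0.6]
width: 59.9
red 1384 [277.7 243. ] [258 220  41  45] [555.1  65.7]
t 50.85 pos [556.3  65.1 169.8] jaw az 29.45 F [ 0.5  0.2 -0.3] w 59.7 | shift [0.598 0.002 0.006]
```

View pics/w25.png

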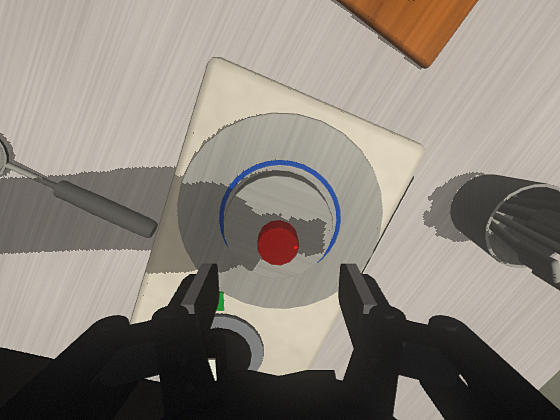

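Red is settled, upright and centred. I'll pick it up and take it to the red felt.

```bash
python3 -m creep '[[[0.3,0,0],0,0.3],[[0.5,0,0],0,0.3],[[0.6,0,0],0,0.3],[[0.6,0,0],0,0.3],[[0.6,0,0],0,0.6],[[0.6,0,0],0,1],[[0.6,0,0],0,1],[[0.6,0,0],0,1],[[0.6,0,0],0,1],[[0.6,0,0],0,1],[[0.55,0,0],0,1],[[0.45,0,0],0,1],[[0.3,0,0],0,1],[[0,0,0],0,1],[[-0.3,0,0],0,1],[[-0.3,0,0],0,1]]'
python3 - <<'E'
from h import *
go(554.2,406.4,125)
E
```

```text
clock: 52.45
eef_pos: [558.2, 66.1, 203.1]
tool_rot: [1.292, 1.564, 0.236]
force: [1.1, 0.0, -8.1]
width: 23.8
t 52.45 pos [558.2  66.1 203.1] jaw az 29.46 F [ 1.1  0.  -8.1] w 23.8 | shift [ 0.786  1.634 -2.985]
```

```bash
for i in 1 2 3; do python3 -m creep '[[[0,0.18,-0.33],0,1],[[0,0.36,-0.66],0,1],[[0,0.48,-0.88],0,1],[[0,0.48,-0.88],0,1]]'>/dev/null; done;  python3 -m creep '[[[0.1,0.1,-0.18],0,1],[[0.3,0.18,-0.34],0,1],[[0.6,0.18,-0.34],0,1],[[0.85,0.18,-0.34],0,1],[[0.85,0.18,-0.34],0,1],[[0.85,0.18,-0.34],0,1],[[0.85,0.18,-0.34],0,1]]'
python3 - <<'E'
from h import *
im,c=snap('wrist','w26.png')
go(554.2,406.4,52)
E
```

```text
clock: 54.35
eef_pos: [551.6, 404.8, 116.0]
tool_rot: [1.857, 1.568, 0.8]
force: [0.5, 0.5, -8.0]
width: 24.0
t 54.4 pos [551.8 404.9 116.5] jaw az 29.43 F [ 0.5 -0.2 -7.9] w 24.1 | shift [ 0.645  0.026 -0.   ]
```

View pics/w26.png

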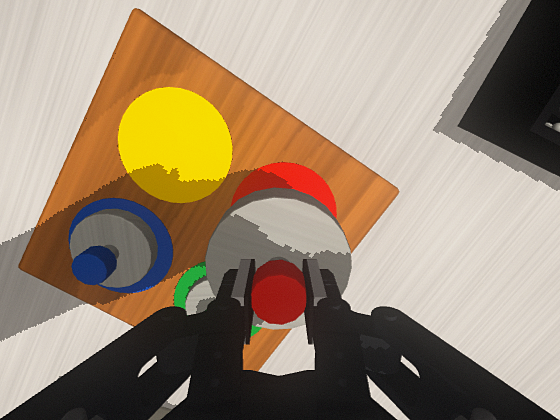

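```bash
python3 -m creep '[[[0.2,0.03,0],0,1],[[0.4,0.03,0],0,1],[[0.6,0.03,0],0,1],[[0.64,0.03,0],0,1],[[0.64,0.03,0],0,1],[[0.64,0.03,0],0,1],[[0.64,0.03,0],0,1]]'
python3 - <<'E'
from h import *
im,c=snap('wrist','w27.png')
go(554.2,406.4,39.3)
E
```

```text
clock: 55.1
eef_pos: [554.3, 406.6, 52.2]
tool_rot: [1.802, 1.568, 0.745]
force: [0.8, 0.3, -7.2]
width: 23.8
t 55.15 pos [554.2 406.5  52.1] jaw az 29.45 F [ 0.5  0.6 -8.3] w 24.1 | shift [ 0.128 -0.     0.001]
```

View pics/w27.png

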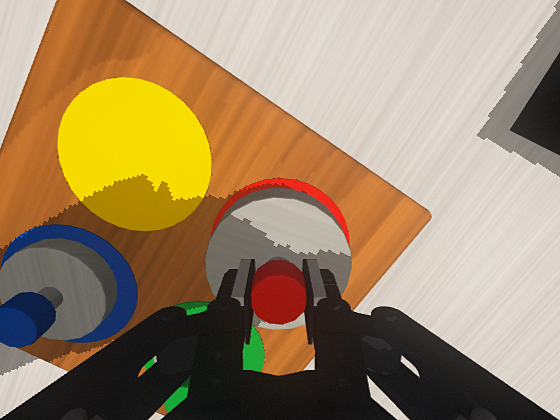

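```bash
python3 -m creep '[[[0.04,0,0],0,1],[[0.08,0,0],0,1],[[0.1,0,0],0,1],[[0.11,0,0],0,1],[[0.12,0,0],0,1],[[0.125,0,0],0,1],[[0.125,0,0],0,1],[[0.125,0,0],0,1]]'
python3 - <<'E'
from h import *
go(554.2,406.4,39.3)
E
```

```text
clock: 55.95
eef_pos: [553.0, 405.3, 40.1]
tool_rot: [-0.623, 1.57, -1.68]
force: [-5.4, -4.6, 5.1]
width: 24.4
t 55.95 pos [553.  405.3  40.1] jaw az 29.45 F [-5.4 -4.6  5.1] w 24.4 | shift [ 0.008  0.015 -0.004]
```

```bash
python3 -m creep '[[[0,0,0],0,0.65],[[0,0,0],0,0.5],[[0,0,0],0,0.4],[[0,0,0],0,0.4],[[-0.1,0,0],0,0.4],[[-0.4,0,0],0,0.4],[[-0.8,0,0],0,0.2],[[-1,0,0],0,0],[[-1,0,0],0,0],[[-1,0,0],0,0],[[-1,0,0],0,0]]';python3 - <<'E'
from h import *
im,c=snap('wrist','w28.png')
sc,cs=snap('scene','s28.png')
go(577.5,-87.4,177,np.radians(29.4))
E
```

```text
clock: 57.05
eef_pos: [552.9, 405.0, 137.3]
tool_rot: [-1.278, 1.569, -2.335]
force: [0.4, 0.1, -0.7]
width: 85.5
t 57.15 pos [552.8 405.1 136.9] jaw az 29.46 F [ 0.6  0.3 -0.1] w 85.3 | shift [-0.393 -2.208  4.41 ]
 spin needed (units) 0.001 tilt x [-0.0018 -0.0016 -1.    ] q7 -0.48344823128882125
```

View pics/w28.png

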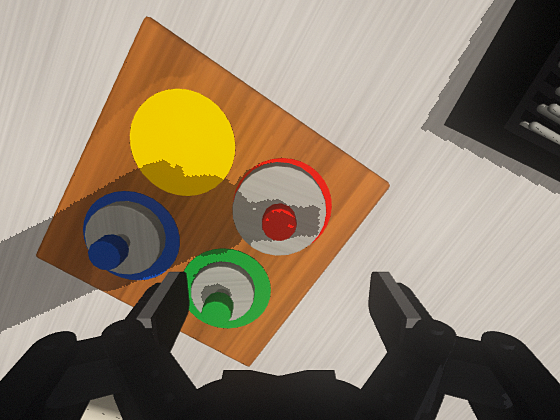

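View pics/s28.png

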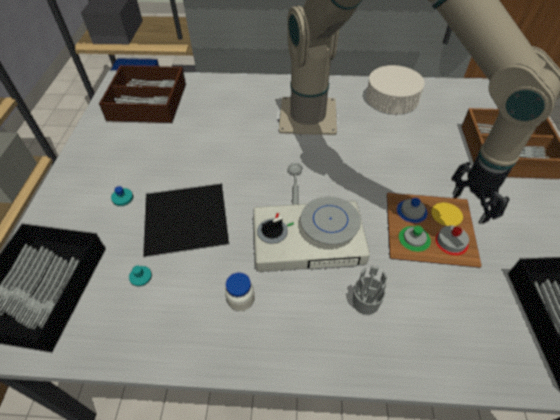

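Run:
```python
from h import *
im=cv2.imread('pics/w28.png');c=cams.get_calibration('wrist')
cv2.imwrite('pics/w28c.png',cv2.resize(im[140:340,60:350],None,fx=2.7,fy=2.7,interpolation=cv2.INTER_CUBIC))
print(ray(c,280.5,210.5,35),proj(c,(554.2,406.4,13)))
# head
for a,ce,b in blobs(im,*COL['red'],amin=50): print(a,ce,b,ray(c,*ce,57)[:2])
# predicted outlines: weight top circle centred at pad
for n,(x,y,r,z) in dict(top=(554.2,406.4,39,35),pad=(554.2,406.4,44,13),hd=(554.2,406.4,13,65)).items():
    P=np.array([proj(c,(x+r*np.cos(t),y+r*np.sin(t),z)) for t in np.linspace(0,6.28,90)]);print(n,P.min(0).round(),P.max(0).round())
```

```text
[552.52019741 407.73282637  35.        ] (np.float64(281.33824532380675), np.float64(205.3483542917743))
762 [303.3 183.3] [235 158  97  85] [553.34478957 439.53197998]
1014 [278.7 221.8] [262 204  35  37] [552.33216873 405.19452417]
top [234. 165.] [329. 256.]
pad [232. 155.] [331. 251.]
hd [264. 208.] [300. 242.]
```

View pics/w28c.png

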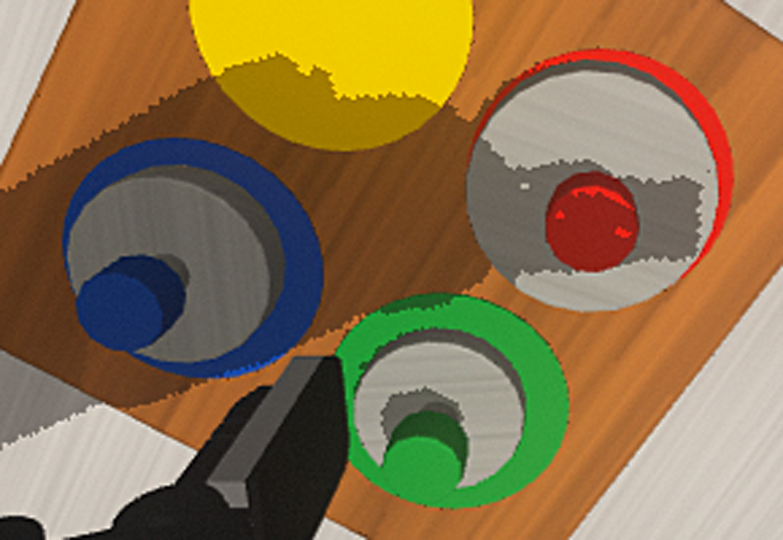

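Red's top face matches the centred prediction to about 1 mm. Now back to the knob.

```bash
python3 -m creep '[[[-0.3,0,0.1],0,0],[[-0.39,-0.2,0.45],0,0],[[-0.39,-0.44,0.88],0,0],[[-0.39,-0.44,0.88],0,0]]' >/dev/null; for i in 1 2 3; do python3 -m creep '[[[0,-0.18,0.36],0,0],[[0,-0.36,0.72],0,0],[[0,-0.44,0.88],0,0],[[0,-0.44,0.88],0,0]]' >/dev/null; done; python3 -m creep '[[[0,-0.18,0.36],0,0],[[0,-0.36,0.72],0,0],[[0,-0.44,0.88],0,0],[[0,-0.44,0.88],0,0],[[0,-0.44,0.88],0,0],[[0,-0.44,0.88],0,0],[[0,-0.44,0.88],0,0]]'
python3 - <<'E'
from h import *
im,c=snap('wrist','w29.png')
go(577.6,-87.4,78,np.radians(29.4))
E
```

```text
clock: 59.45
eef_pos: [578.5, -82.8, 177.5]
tool_rot: [2.328, 1.569, 1.275]
force: [0.0, -0.3, 0.1]
width: 85.1
t 59.5 pos [578.4 -83.4 177.5] jaw az 29.62 F [-0.6 -0.2  1.1] w 85.3 | shift [ 0.995 -0.027  0.031]
 spin needed (units) 0.005 tilt x [ 2.e-04  9.e-04 -1.e+00] q7 0.23721903788194104
```

View pics/w29.png

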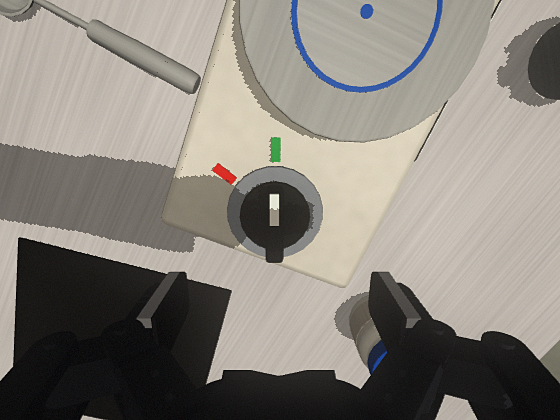

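```bash
python3 -m creep '[[[0.3,-0.03,0.03],0,0],[[0.6,-0.03,0.03],0,0.2],[[0.9,-0.03,0.03],0,0.3],[[0.99,-0.03,0.03],0,0.3],[[0.99,-0.03,0.03],0,0.3],[[0.99,-0.03,0.03],0,0.3],[[0.99,-0.03,0.03],0,0.3]]'
python3 - <<'E'
from h import *
go(577.6,-87.4,78,np.radians(29.4))
E
```

```text
clock: 60.2
eef_pos: [578.3, -89.5, 79.9]
tool_rot: [0.999, 1.568, -0.057]
force: [-0.4, 0.5, -0.6]
width: 60.1
t 60.2 pos [578.3 -89.5  79.9] jaw az 29.46 F [-0.4  0.5 -0.6] w 60.1 | shift [ 0.019  0.004 -0.022]
 spin needed (units) 0.001 tilt x [ 2.9e-03 -2.0e-04 -1.0e+00] q7 0.1611940037808611
```

```bash
python3 -m creep '[[[0.01,0,-0.02],0,0.3],[[0.01,0,-0.02],0,0.7],[[0.01,0,-0.02],0,1],[[0.01,0,-0.02],0,1],[[0.01,0,-0.02],0,1],[[0.01,0,-0.02],0,1],[[0.01,0,-0.02],0,1],[[0.01,0,-0.02],0,1],[[0.01,0,-0.02],0,1]]'; python3 -m creep '[[[0,0,0],-0.1,1],[[0,0,0],-0.2,1],[[0,0,0],-0.3,1],[[0,0,0],-0.4,1],[[0,0,0],-0.5,1],[[0,0,0],-0.6,1],[[0,0,0],-0.7,1],[[0,0,0],-0.8,1],[[0,0,0],-0.8,1],[[0,0,0],-0.8,1],[[0,0,0],-0.8,1]]'; python3 -m creep '[[[0,0,0],-0.1,1],[[0,0,0],-0.2,1],[[0,0,0],-0.3,1],[[0,0,0],-0.345,1],[[0,0,0],-0.345,1],[[0,0,0],-0.345,1],[[0,0,0],-0.345,1],[[0,0,0],-0.345,1]]'
python3 - <<'E'
from h import *
go(577.6,-87.4,78,np.radians(81))
im,c=snap('wrist','w30.png')
E
```

```text
clock: 61.1
eef_pos: [577.2, -87.4, 77.9]
tool_rot: [1.319, 1.568, 0.262]
force: [3.8, 1.7, 4.3]
width: 12.6
clock: 62.2
eef_pos: [576.8, -87.9, 77.9]
tool_rot: [0.412, 1.569, -0.016]
force: [2.5, 1.4, 5.8]
width: 13.0
clock: 63.0
eef_pos: [576.8, -88.2, 77.9]
tool_rot: [-0.156, 1.569, -0.313]
force: [2.5, 0.6, 6.4]
width: 12.3
t 63.0 pos [576.8 -88.2  77.9] jaw az 80.99 F [2.5 0.6 6.4] w 12.3 | shift [-0.001  0.009  0.007]
 spin needed (units) -0.0 tilt x [ 1.6e-03 -5.0e-04 -1.0e+00] q7 0.8552364487929802
```

View pics/w30.png

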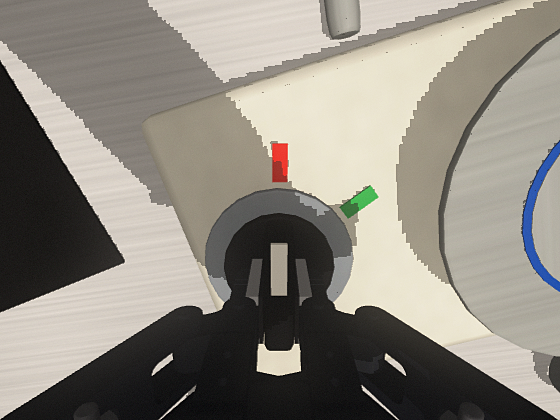

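The pointer (279,270) lines up with the red mark (280,162). I'll release narrowly and lift straight up.

```bash
python3 -m creep '[[[0,0,0],0,0.8],[[0,0,0],0,0.7],[[0,0,0],0,0.6],[[0,0,0],0,0.6],[[0,0,0],0,0.6],[[-0.2,0,0],0,0.6],[[-0.5,0,0],0,0.6],[[-0.9,0,0],0,0.6],[[-1,0,0],0,0.6],[[-1,0,0],0,0.6],[[-1,0,0],0,0.6],[[-1,0,0],0,0.6]]'; python3 -m creep '[[[-0.4,0,0],0,0.6],[[-0.8,0,0],0,0.6],[[-0.8,0,0],0,0.6],[[-0.8,0,0],0,0.6]]'
python3 - <<'E'
from h import *
im,c=snap('wrist','w31.png')
snap('scene','s31.png');im,c=snap('side','d31.png')
for k in('green','blue','red'):
    print(k,[(a,ce) for a,ce,b in blobs(im,*COL[k])])
E
```

```text
clock: 64.25
eef_pos: [574.9, -88.2, 175.7]
tool_rot: [-2.992, 1.568, 3.133]
force: [0.5, 0.2, -0.1]
width: 34.2
clock: 64.65
eef_pos: [575.9, -88.0, 256.9]
tool_rot: [-2.247, 1.57, -2.404]
force: [-1.1, 0.3, -0.6]
width: 34.1
green [(48, array([194. , 281.5])), (121, array([195.6, 293.3]))]
blue [(22, array([406.3, 167. ])), (126, array([263.5, 170.6])), (51, array([214.2, 302.3])), (89, array([217.8, 315.2]))]
red [(67, array([152.1, 301.3])), (223, array([173.4, 307.3]))]
```

View pics/w31.png

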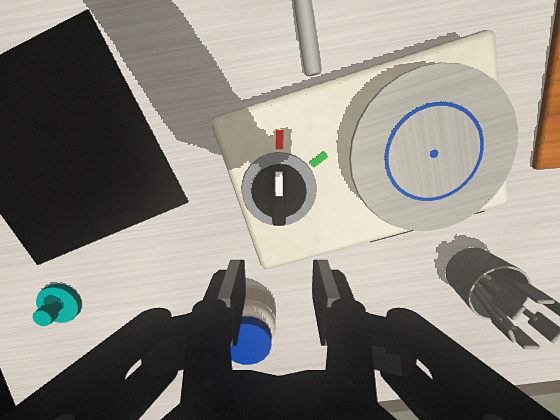

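View pics/s31.png

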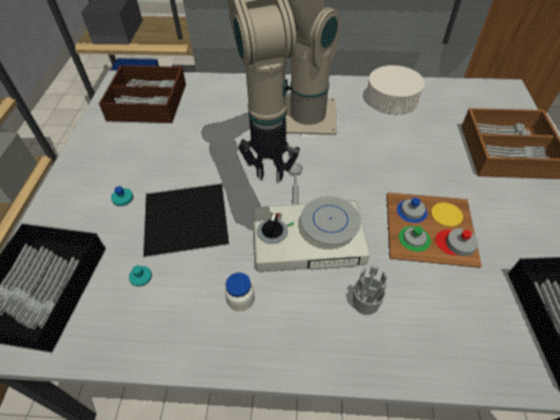

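View pics/d31.png

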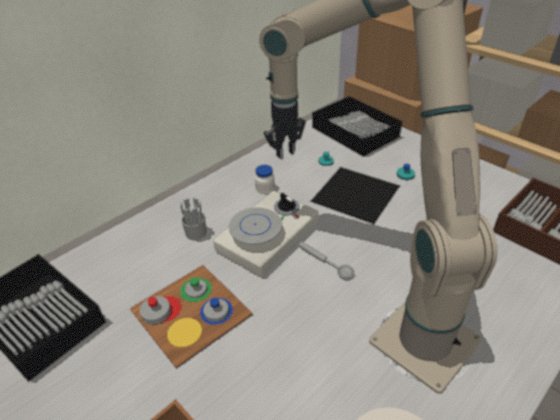

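The last views show a change: the red weight has been knocked off the middle of its felt. Its head is now at scene (466,235) and side (152,301). I'll put it back.

Run:
```python
from h import *
sc=cv2.imread('pics/s31.png');sd=cv2.imread('pics/d31.png');c1=cams.get_calibration('scene');c2=cams.get_calibration('side')
for k in('green','blue','red'):
    print(k,[(a,ce) for a,ce,b in blobs(sc,*COL[k])])
    
b=[x for x in blobs(sc,*COL['red']) if x[1][1]<240 and x[1][0]>400]
if b: X=tri(c1,b[0][1],c2,(152.1,301.3));print(X)
go(565,440,260,np.radians(29.4))
```

```text
green [(239, array([413.1, 242.1])), (65, array([417.6, 230.1]))]
blue [(232, array([133.2,  62.3])), (52, array([118.8, 190.4])), (50, array([415.2, 201.7])), (122, array([409.1, 215.1])), (428, array([237.7, 284.2]))]
red [(251, array([443.2, 241.2])), (71, array([466.4, 234.1]))]
[562.16372708 430.82012363  56.01351516]
t 64.8 pos [574.9 -88.2 255.5] jaw az 80.98 F [-0.1  1.2  0.4] w 34.3 | shift [-0.044  5.201 -0.927]
 spin needed (units) 1.146 tilt x [-3.4e-03  2.0e-04 -1.0e+00] q7 1.0403656144904574
```

```bash
for i in 1 2 3 4; do python3 -m creep '[[[0,0.4,-0.06],0,0.3],[[0,0.8,-0.12],0,0.2],[[0,1,-0.17],0,0],[[0,1,-0.17],0,0]]' >/dev/null; done; python3 -m creep '[[[0,0.4,-0.06],0.2,0],[[0,0.8,-0.12],0.4,0],[[0,0.98,-0.17],0.6,0],[[0,0.98,-0.17],0.6,0],[[0,0.98,-0.17],0.6,0]]' ; python3 -m creep '[[[0.3,0,0],0.2,0],[[0.6,0,0],0.4,0],[[0.9,0,0],0.54,0],[[0.9,0,0],0.54,0],[[0.9,0,0],0.54,0],[[0.9,0,0],0.54,0]]'
python3 - <<'E'
from h import *
im,c=snap('wrist','w32.png')
for a,ce,b in blobs(im,*COL['red'],amin=50): print(a,ce,b,ray(c,*ce,58)[:2].round(1))
go(562,430,108,np.radians(29.4))
E
```

```text
clock: 66.9
eef_pos: [571.8, 413.9, 256.5]
tool_rot: [-0.839, 1.567, -1.468]
force: [0.2, 0.2, -0.6]
width: 85.5
clock: 67.5
eef_pos: [571.8, 416.9, 169.4]
tool_rot: [1.689, 1.568, 0.637]
force: [-0.2, 0.5, 0.0]
width: 85.7
2018 [239.2 209.9] [214 157  80  84] [542.8 400.6]
801 [275.1 193.9] [260 178  31  33] [562.4 427.7]
t 67.55 pos [571.6 417.3 169.5] jaw az 29.73 F [-0.6  0.4  0.5] w 85.2 | shift [ 0.615 -0.023 -0.157]
 spin needed (units) 0.007 tilt x [ 0.0026  0.0021 -1.    ] q7 -0.4753756826924445
```

View pics/w32.png

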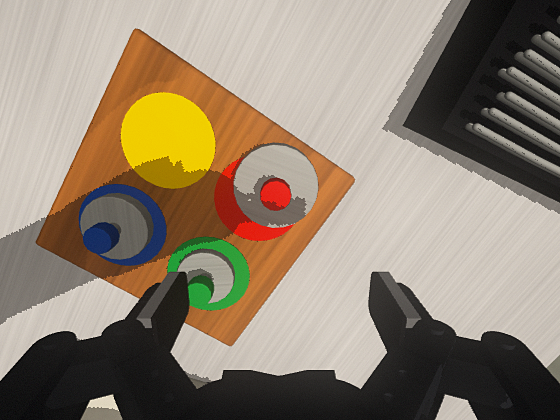

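```bash
python3 -m creep '[[[0.2,-0.02,-0.14],0,0],[[0.5,-0.02,-0.14],0,0.2],[[0.61,-0.02,-0.14],0,0.2],[[0.61,-0.02,-0.14],0,0.2],[[0.61,-0.02,-0.14],0,0.2],[[0.61,-0.02,-0.14],0,0.2]]'
python3 - <<'E'
from h import *
im,c=snap('wrist','w33.png')
for a,ce,b in blobs(im,*COL['red'],amin=50): print(a,ce,b,ray(c,*ce,59)[:2].round(1))
go(562.3,428.2,38.8)
E
```

```text
clock: 68.15
eef_pos: [562.7, 429.0, 108.2]
tool_rot: [1.739, 1.568, 0.686]
force: [0.2, 0.1, 0.2]
width: 68.6
2534 [230.2 246.5] [203 186  92  99] [537.8 407.7]
1316 [277.4 238.1] [258 217  40  43] [562.1 428.3]
t 68.2 pos [562.5 429.  108.1] jaw az 29.66 F [ 0.2 -0.4 -0.7] w 68.4 | shift [ 0.693 -0.008  0.006]
```

View pics/w33.png

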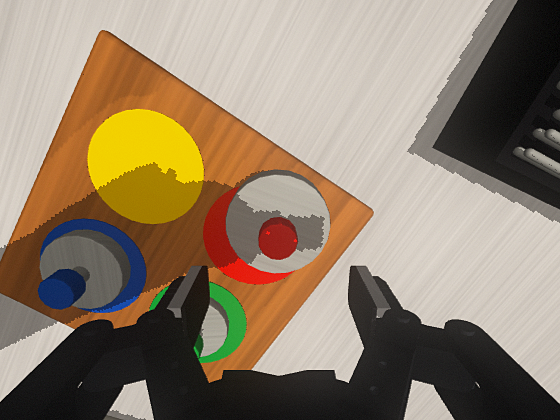

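```bash
python3 -m creep '[[[0.3,-0.01,0.01],0,0.2],[[0.55,-0.01,0.01],0,0.3],[[0.69,-0.01,0.01],0,0.3],[[0.69,-0.01,0.01],0,0.3],[[0.69,-0.01,0.01],0,0.3],[[0.69,-0.01,0.01],0,0.6],[[0.69,-0.01,0.01],0,1],[[0.69,-0.01,0.01],0,1],[[0.69,-0.01,0.01],0,1],[[0.69,-0.01,0.01],0,1],[[0.69,-0.01,0.01],0,1],[[0.69,-0.01,0.01],0,1]]'
python3 - <<'E'
from h import *
go(562.3,428.2,38.8)
E
python3 -m creep '[[[-0.1,0,0],0,1],[[-0.2,0,0],0,1],[[-0.2,0,0],0,1],[[-0.2,0,0],0,1],[[-0.2,0,0],0,1]]'
python3 - <<'E'
from h import *
go(554.3,406.5,50)
E
```

```text
clock: 69.4
eef_pos: [562.5, 428.1, 39.1]
tool_rot: [1.73, 1.567, 0.677]
force: [1.4, 0.7, 6.7]
width: 23.8
t 69.4 pos [562.5 428.1  39.1] jaw az 29.66 F [1.4 0.7 6.7] w 23.8 | shift [ 0.003 -0.001 -0.001]
clock: 69.9
eef_pos: [560.6, 426.4, 56.5]
tool_rot: [-1.3, 1.569, -2.352]
force: [-0.3, -0.7, -8.5]
width: 24.0
t 69.9 pos [560.6 426.4  56.5] jaw az 29.68 F [-0.3 -0.7 -8.5] w 24.0 | shift [ 0.065 -0.153  0.141]
```

```bash
python3 -m creep '[[[0,-0.05,0.05],0,1],[[0,-0.1,0.1],0,1],[[0,-0.16,0.14],0,1],[[0.04,-0.16,0.14],0,1],[[0.08,-0.16,0.14],0,1],[[0.08,-0.16,0.14],0,1],[[0.08,-0.16,0.14],0,1],[[0.08,-0.16,0.14],0,1]]'
python3 - <<'E'
from h import *
go(554.3,406.5,39.8)
E
```

```text
clock: 70.7
eef_pos: [554.2, 407.4, 49.4]
tool_rot: [2.264, 1.57, 1.212]
force: [0.3, 0.2, -8.5]
width: 24.2
t 70.7 pos [554.2 407.4  49.4] jaw az 29.69 F [ 0.3  0.2 -8.5] w 24.2 | shift [ 0.096 -0.004  0.009]
```

```bash
python3 -m creep '[[[0.04,0,0],0,1],[[0.06,0,0],0,1],[[0.08,0,0],0,1],[[0.09,0,0],0,1],[[0.095,0,0],0,1],[[0.095,0,0],0,1],[[0.095,0,0],0,1]]'
python3 - <<'E'
from h import *
go(554.3,406.5,39.8)
E
```

```text
clock: 71.4
eef_pos: [554.3, 407.1, 40.0]
tool_rot: [1.764, 1.571, 0.711]
force: [-0.9, 0.3, -8.5]
width: 24.1
t 71.4 pos [554.3 407.1  40. ] jaw az 29.68 F [-0.9  0.3 -8.5] w 24.1 | shift [ 0.002 -0.003  0.005]
```

Not in contact yet (-8.5 N), so I'll go down about 1 mm more.

```bash
python3 -m creep '[[[0.005,0,0],0,1],[[0.01,0,0],0,1],[[0.013,0,0],0,1],[[0.013,0,0],0,1],[[0.013,0,0],0,1]]'
python3 - <<'E'
from h import *
go(554.3,406.5,39.8)
E
```

```text
clock: 71.9
eef_pos: [554.3, 407.0, 39.2]
tool_rot: [1.158, 1.57, 0.106]
force: [-2.2, -2.3, -1.3]
width: 23.8
t 71.9 pos [554.3 407.   39.2] jaw az 29.67 F [-2.2 -2.3 -1.3] w 23.8 | shift [-0.006 -0.002  0.005]
```

```bash
python3 -m creep '[[[0.003,0,0],0,0.65],[[0.003,0,0],0,0.5],[[0.003,0,0],0,0.4],[[0.003,0,0],0,0.4],[[-0.1,0,0],0,0.4],[[-0.4,0,0],0,0.4],[[-0.8,0,0],0,0.2],[[-1,0,0],0,0],[[-1,0,0],0,0],[[-1,0,0],0,0],[[-1,0,0],0,0]]';python3 - <<'E'
from h import *
im,c=snap('wrist','w34.png')
for n,(x,y,r,z) in dict(top=(554.2,406.4,39,35),pad=(554.2,406.4,44,13),hd=(554.2,406.4,13,65)).items():
    P=np.array([proj(c,(x+r*np.cos(t),y+r*np.sin(t),z)) for t in np.linspace(0,6.28,90)]);print(n,P.min(0).round(),P.max(0).round())
for k in ('red','green','blue'):
  for a,ce,b in blobs(im,*COL[k],amin=50): print(k,a,ce,b)
go(577.5,-87.4,180,np.radians(81))
E
```

```text
clock: 73.0
eef_pos: [553.7, 406.2, 137.5]
tool_rot: [-1.246, 1.569, -2.299]
force: [-0.3, -0.6, -0.2]
width: 85.5
top [232. 166.] [327. 257.]
pad [230. 156.] [329. 251.]
hd [262. 209.] [298. 242.]
red 647 [288.6 181. ] [232 159  98  75]
red 1008 [279.5 222. ] [263 204  34  37]
green 3051 [227.6 289.2] [182 249  87  80]
blue 2912 [131.3 237.6] [ 82 191  96  89]
t 73.05 pos [553.6 406.2 137.2] jaw az 29.68 F [-0.3  0.1 -0.1] w 85.8 | shift [-0.42  -2.237  4.407]
 spin needed (units) -1.14 tilt x [-0.0018 -0.0017 -1.    ] q7 -0.5088047971618236
```

View pics/w34.png

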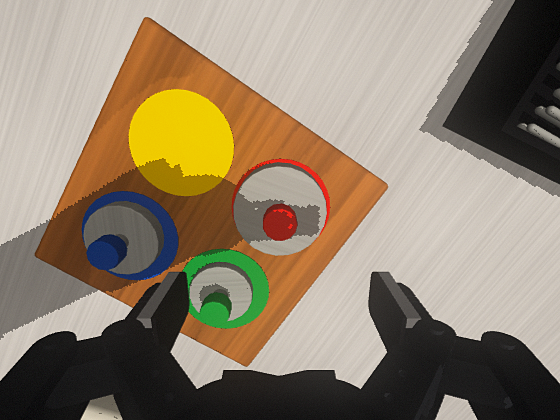

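Red is centred again. When the knob went to red, this weight may already have been off its disc. I'll turn the knob back to green and on to red again, so that "all back, then lock" is actually true.

```bash
python3 -m creep '[[[-0.3,0,0.1],0,0],[[-0.42,-0.2,0.45],0,0],[[-0.42,-0.45,0.88],0,0],[[-0.42,-0.45,0.88],0,0]]' >/dev/null; for i in 1 2 3; do python3 -m creep '[[[0,-0.18,0.36],0,0],[[0,-0.36,0.72],0,0],[[0,-0.45,0.88],0,0],[[0,-0.45,0.88],0,0]]' >/dev/null; done; python3 -m creep '[[[0,-0.18,0.36],-0.2,0],[[0,-0.36,0.72],-0.4,0],[[0,-0.45,0.88],-0.6,0],[[0,-0.45,0.88],-0.6,0],[[0,-0.45,0.88],-0.6,0]]';python3 -m creep '[[[0,0,0],-0.2,0],[[0,0,0],-0.4,0.2],[[0,0,0],-0.54,0.4],[[0,0,0],-0.54,0.4],[[0,0,0],-0.54,0.4],[[0,0,0],-0.54,0.4]]'
python3 - <<'E'
from h import *
im,c=snap('wrist','w35.png')
go(577.2,-87.7,78,np.radians(81))
sc,cs=snap('scene','s35.png')
print([(a,ce) for a,ce,b in blobs(sc,*COL['red'])])
E
```

```text
clock: 75.15
eef_pos: [577.1, -83.2, 180.5]
tool_rot: [2.008, 1.568, 1.427]
force: [-0.7, 0.6, 1.0]
width: 85.7
clock: 75.75
eef_pos: [576.8, -85.3, 180.8]
tool_rot: [0.843, 1.57, 0.685]
force: [-0.8, -0.0, -0.1]
width: 51.0
t 75.8 pos [576.7 -85.7 180.7] jaw az 80.93 F [ 0.7 -0.4  0.4] w 51.3 | shift [ 1.027 -0.019  0.008]
 spin needed (units) -0.002 tilt x [ 3.e-04  1.e-04 -1.e+00] q7 0.9426644517157766
[(68, array([457.6, 231.1])), (102, array([448.1, 247.9]))]
```

View pics/w35.png

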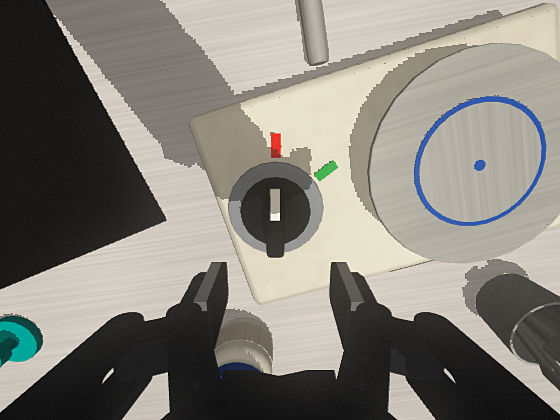

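```bash
python3 -m creep '[[[0.3,-0.02,0.01],0,0.5],[[0.6,-0.02,0.01],0,0.5],[[0.9,-0.02,0.01],0,0.5],[[1,-0.02,0.01],0,0.5],[[1,-0.02,0.01],0,0.5],[[1,-0.02,0.01],0,0.5],[[1,-0.02,0.01],0,0.5]]'
python3 - <<'E'
from h import *
go(577.2,-87.7,78,np.radians(81))
E
python3 -m creep '[[[0.02,0,0],0,0.7],[[0.02,0,0],0,1],[[0.02,0,0],0,1],[[0.02,0,0],0,1],[[0.02,0,0],0,1],[[0.02,0,0],0,1],[[0.02,0,0],0,1]]'; python3 -m creep '[[[0,0,0],0.1,1],[[0,0,0],0.2,1],[[0,0,0],0.3,1],[[0,0,0],0.4,1],[[0,0,0],0.5,1],[[0,0,0],0.6,1],[[0,0,0],0.7,1],[[0,0,0],0.8,1],[[0,0,0],0.9,1],[[0,0,0],1,1],[[0,0,0],1,1],[[0,0,0],1,1]]'; python3 -m creep '[[[0,0,0],0.1,1],[[0,0,0],0.145,1],[[0,0,0],0.145,1],[[0,0,0],0.145,1],[[0,0,0],0.145,1],[[0,0,0],0.145,1]]';  python3 - <<'E'
from h import *
go(577.6,-87.4,78,np.radians(29.3))
im,c=snap('wrist','w36.png')
E
```

```text
clock: 76.55
eef_pos: [578.5, -88.7, 82.1]
tool_rot: [0.119, 1.568, -0.039]
force: [1.0, 0.3, 0.0]
width: 42.8
t 76.55 pos [578.5 -88.7  82.1] jaw az 80.96 F [1.  0.3 0. ] w 42.8 | shift [ 0.041  0.008 -0.014]
 spin needed (units) -0.001 tilt x [ 2.8e-03 -1.0e-04 -1.0e+00] q7 0.8396587111846913
clock: 77.25
eef_pos: [577.8, -88.3, 79.4]
tool_rot: [0.415, 1.569, 0.258]
force: [-0.8, 0.5, 5.6]
width: 12.7
clock: 78.45
eef_pos: [577.7, -88.2, 79.4]
tool_rot: [1.147, 1.57, 0.205]
force: [-0.9, 1.7, 6.2]
width: 12.4
clock: 79.05
eef_pos: [577.7, -88.2, 79.4]
tool_rot: [1.462, 1.57, 0.406]
force: [-0.2, 1.5, 6.4]
width: 12.6
t 79.05 pos [577.7 -88.2  79.4] jaw az 29.53 F [-0.2  1.5  6.4] w 12.6 | shift [ 0.014  0.003 -0.007]
 spin needed (units) 0.005 tilt x [ 1.2e-03  5.0e-04 -1.0e+00] q7 0.128994270791631
```

View pics/w36.png

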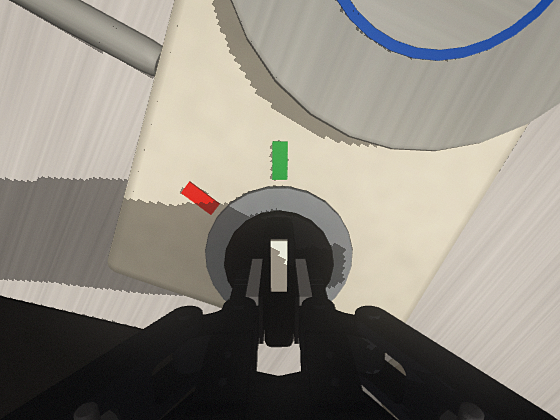

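The pointer is on green again, with everything still home. Now back to red, release, lift and check all views.

```bash
python3 -c "
from h import *
sc,cs=snap('scene','s36.png')
print([(a,ce) for a,ce,b in blobs(sc,*COL['red'])],[(a,ce) for a,ce,b in blobs(sc,*COL['green'])])"; python3 -m creep '[[[0,0,0],-0.1,1],[[0,0,0],-0.2,1],[[0,0,0],-0.3,1],[[0,0,0],-0.4,1],[[0,0,0],-0.5,1],[[0,0,0],-0.6,1],[[0,0,0],-0.7,1],[[0,0,0],-0.8,1],[[0,0,0],-0.8,1],[[0,0,0],-0.8,1],[[0,0,0],-0.8,1]]' >/dev/null; python3 -m creep '[[[0,0,0],-0.1,1],[[0,0,0],-0.2,1],[[0,0,0],-0.3,1],[[0,0,0],-0.345,1],[[0,0,0],-0.345,1],[[0,0,0],-0.345,1],[[0,0,0],-0.345,1],[[0,0,0],-0.345,1]]'; python3 -c "
from h import *
snap('wrist','w37.png')"
 python3 -m creep '[[[0,0,0],0,0.8],[[0,0,0],0,0.7],[[0,0,0],0,0.6],[[0,0,0],0,0.6],[[0,0,0],0,0.6],[[-0.2,0,0],0,0.6],[[-0.5,0,0],0,0.6],[[-0.9,0,0],0,0.6],[[-1,0,0],0,0.6],[[-1,0,0],0,0.6],[[-1,0,0],0,0.6],[[-1,0,0],0,0.6]]'; python3 -m creep '[[[-0.4,0,0],0,0.6],[[-0.8,0,0],0,0.6],[[-0.8,0,0],0,0.6],[[-0.8,0,0],0,0.6],[[-0.8,0,0],0,0.6],[[-0.8,0,0],0,0.6]]'
python3 - <<'E'
from h import *
im,c=snap('wrist','w38.png')
sc,c1=snap('scene','s38.png');sd,c2=snap('side','d38.png')
for k in('green','blue','red'):
    print(k,[(a,ce) for a,ce,b in blobs(sc,*COL[k])],[(a,ce) for a,ce,b in blobs(sd,*COL[k])])
E
```

```text
[(65, array([457.8, 231.1])), (104, array([447.7, 247.7]))] [(238, array([413., 242.])), (66, array([417.5, 230.1]))]
clock: 81.05
eef_pos: [577.8, -88.3, 79.4]
tool_rot: [0.382, 1.569, 0.227]
force: [-1.7, -0.0, 7.0]
width: 12.7
clock: 82.3
eef_pos: [576.1, -89.1, 176.9]
tool_rot: [-2.985, 1.568, 3.141]
force: [-0.6, 1.1, -0.3]
width: 34.3
clock: 82.9
eef_pos: [576.3, -89.1, 256.8]
tool_rot: [-3.069, 1.568, 3.057]
force: [-0.2, 0.7, 0.1]
width: 33.9
green [(242, array([413. , 241.9])), (65, array([417.5, 230. ]))] [(48, array([194. , 281.6])), (122, array([196.1, 293. ]))]
blue [(231, array([133. ,  62.3])), (51, array([118.8, 190.5])), (51, array([415.3, 201.7])), (121, array([409.3, 215.1])), (428, array([237.8, 284.2]))] [(22, array([406.3, 167. ])), (127, array([263.5, 170.6])), (51, array([214.2, 302.3])), (88, array([217.2, 315.2]))]
red [(67, array([457.6, 231. ])), (105, array([447.9, 247.9]))] [(65, array([160.6, 298.3]))]
```

View pics/w38.png

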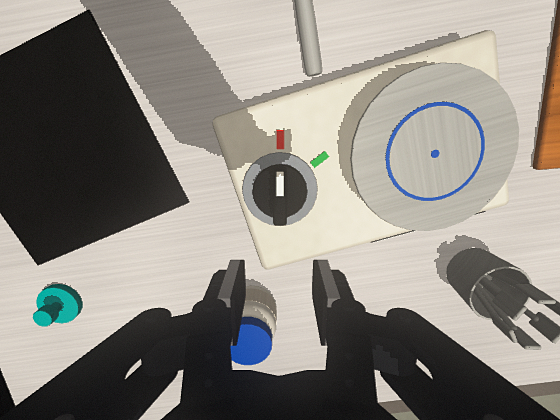

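View pics/s38.png

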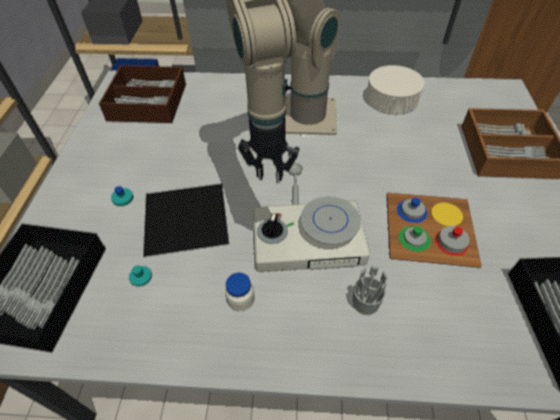

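View pics/d38.png

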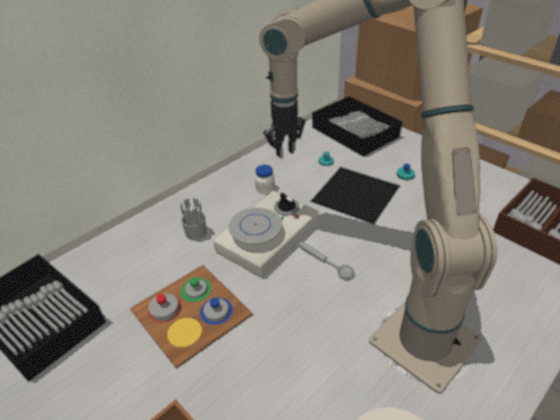

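All three weights stand on their felts, the pointer is on red (280,185 toward 280,139), the bystanders are unmoved and the robot is clear. I'll hand it in.

```bash
python3 -c "
from cell import order
print(order.finish_job())"
```

```text
the job is handed in; nothing more can be done
None
```

The scale check is done and handed in at about 83 s of the 210 s allowed.

- **Weighing:** I turned the knob to green, then weighed the three weights that were there: 250 g green, 400 g blue and 850 g red. The 600 g yellow one was absent. Each was set down in the blue ring with the wrist force back near 0, let go of for about 1.3 s, and seen upright and centred. Each then went onto its own felt disc.
- **Knocked weight:** After I first turned the knob to red, the pictures showed the red weight about 26 mm off its disc. I put it back. I couldn't tell whether it had moved before or after that turn, so I turned the knob to green and then to red again with all three weights back.
- **Last checks:**
  - The wrist view shows the pointer in line with the red mark.
  - The scene and side views show all three weights upright on their discs. Red measured within about 1 mm of the middle; green and blue I judged by eye.
  - The tumbler, jar, spoon and both turquoise look-alikes are where they were, and the gripper is clear of everything.
- **Small deviation:** Setting the green weight on the board pressed it with about 21 N. The later placings were 8 N or less, and none of these checks failed.

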